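# File the culture dishes and log the batch

## Task

One at a time, pile the small lidded dishes from the bench squarely on the pile in the round carrier: its height is not known, so feel for the top and let go of each only once it rests there, without dropping it or pressing hard. Then set the knobbed cover just as gently on top, and stand the control pot on the bench midway between the centres of the two amber bottles, in line with them. When all that is in place, squeeze the scanner's trigger fully, hold it a moment and let it go to log the batch, leaving everything else where it is.

Things in the scene. Friction and masses are not known exactly. Their poses are not given: they have to be found in the camera images.
- dish1_c (a point): Lidded white culture dish, 56 mm across the lid (top 10 mm of its height), 52 mm across the base, 22 mm high, 40 to 80 g, upright on the bench. May be absent. The point is its centre, 11 mm above its underside; its z axis points up out of the lid.
- dish2_c (a point): Lidded white culture dish, 56 mm across the lid (top 10 mm of its height), 52 mm across the base, 22 mm high, 40 to 80 g, upright on the bench. May be absent. The point is its centre, 11 mm above its underside; its z axis points up out of the lid.
- dish3_c (a point): Lidded white culture dish, 56 mm across the lid (top 10 mm of its height), 52 mm across the base, 22 mm high, 40 to 80 g, upright on the bench. May be absent. The point is its centre, 11 mm above its underside; its z axis points up out of the lid.
- dish4_c (a point): Lidded white culture dish, 56 mm across the lid (top 10 mm of its height), 52 mm across the base, 22 mm high, 40 to 80 g, upright on the bench. May be absent. The point is its centre, 11 mm above its underside; its z axis points up out of the lid.
- carrier_axis (a point): Round aluminium carrier fixed to the bench, 88 mm across, rim 22 mm high. The point is on its vertical axis at bench level. Inside stands, on the same axis, a firm pile of dishes already filed (same 56 mm dishes). The pile's top is level, anywhere from 40 to 86 mm above the bench, and is NOT reported: feel for it or look. It does not move.
- carrier: The carrier, with the pile of filed dishes that stands in it; origin on its axis at bench level.
- cover_knob (a point): Loose cover for the pile: flat steel disc 60 mm across and 8 mm thick with an upright black knob 18 mm across and 34 mm tall on its centre; 120 g. The point is in the knob, on the axis, 29 mm above the cover's underside (the knob spans 8 to 42 mm); z up.
- pot_c (a point): Sealed control pot: squat white round pot with grey cap, 49 mm across the body (lower 24 mm), 52 mm across the cap, 36 mm high, 100 g. The point is its centre, 18 mm above its underside; z up.
- bottle_left: Amber reagent bottle fixed to the bench, 60 mm across, 68 mm to the shoulder, 94 mm with its cap; the one nearer the carrier. Origin at its base centre; its -y axis points to the other bottle, whose centre is 220 mm away.
- bottle_right: The other amber reagent bottle, the same size, fixed. Origin at its base centre.
- grip_point (a point): Pistol grip of the bar-code scanner clamped head-down in a stand fixed to the bench, grip pointing straight up. The point is in the middle of the grip, 118 mm above the bench. The grip is 26 mm thick along its x axis (13 mm either side of the point), 32 mm wide along y, and ends 32 mm above the point. The trigger stands in front of it, on its -x side; the scanner's head (58 mm wide) lies below, up to 58 mm above the bench.
- trigger_pad (a point): Point on the outer (-x) face of the trigger, at the height of the grip point and, when let go, 36 mm from it. The black trigger paddle is 22 mm wide, 8 mm thick, hinged at its foot 62 mm above the bench; its free top is about 137 mm above the bench.
- trigger (a joint): Angle of the sprung trigger: 0 let go, 0.22 rad fully squeezed (about 12 mm of travel towards the grip at this height: grip and trigger together are 49 mm thick let go, 36 mm squeezed). The spring takes about 3 N to start and 8 N fully in, and returns it.
- meter: Not part of the job, leave alone: blue-and-white hand-held meter, 56 x 100 x 24 mm, lying flat. Origin at its underside.
- pen: Not part of the job, leave alone: black pen, 110 mm long, 11 mm thick, lying down. Origin at its underside.
- dropper: Not part of the job, leave alone: small capped dropper bottle, 28 mm across, 62 mm high. Origin at its underside.
- tape: Not part of the job, leave alone: roll of white tape, 52 mm across, 18 mm high, lying flat. Origin at its underside.
- weigh_bowl: Not part of the job, leave alone: white ceramic bowl, 84 mm across, 28 mm high. Origin at its underside.
- clicker: Not part of the job, leave alone: grey hand counter, 34 x 50 x 22 mm. Origin at its underside.
Not all that is in view belongs to the job. What is shaped like the part that bears pot_c but pink or yellow is not meant.

How it is judged:
By the outcome, as a careful person would: the job done as asked, in the order asked, and still so for the second after the job is handed in, with the robot touching nothing.
Of dish1, dish2, dish3, dish4 only 2 to 4 are there at a start; the rules pass over those that are not, and their reading is None.
At some moment in a run one of pot may be knocked a few centimetres aside while the robot is not near it.
It also fails if it takes over 210 s, if anything falls off the work surface, if the arm or the gripper's body presses on something with over 40 N, if the wrist force passes 120 N, or if a joint passes its speed limit or range.

## Robot

A 6-joint arm with a two-finger parallel gripper is mounted at the origin on the work surface. World frame = base frame: x ahead of the robot, y to its left, z up, the work surface at z = 0. Lengths are in m, angles in degrees, forces in N, time in s.
With the tool pointing down it reaches from about 0.3 to 0.95 m from the base axis. Payload 3.1 kg.
Tool frame: the origin (TCP) lies midway between the tips of the shut fingers; the grasp point (between the pads) lies env.tcp_to_grasp behind it (env.tcp_to_grasp is the distance from the TCP to the grasp point, in m); z points along the fingers, y is the line along which they close (so a half turn about z gives the same grasp; the last joint's range is limited). The gripper opens to 85 mm and grips with 20 to 120 N. Pads are 22 mm wide; open, the fingers measure 114 mm over their backs; the gripper's body (76 mm by 85 mm) begins 54 mm behind the grasp point. The pads swing forward as they close: fully open they stand 13 mm farther back than shut.
Start: joints at [67.798, 17.653, 93.61, -0, 68.738, -3.994], TCP at [0.195, 0.594, 0.231] pointing down, gripper open.
Joint ranges: [-175.34, 175.34], [-45.06, 112.39], [2.9, 150.54], [-68.45, 248.45], [3.09, 151.38], [-168.51, 168.51]. Speed limits (degrees/s): [159.86, 159.86, 180, 180, 180, 180].

## Interface

Orientations are given as a 3x3 rotation matrix whose columns are the frame's x, y, z axes.
In Python, from cell import sensors, vision, env gives the robot as it stands.
- The arm moves only by the shell command python3 -m jog 'ROWS' [FORCE]. ROWS is JSON, a list of rows, each a list of 3 entries, a list of its own where there are three numbers: the opening, from -1 (shut) to 1 (fully open), so that 0 is half open, then the shift along the tool's x, y, z in cm, then the turn, a rotation vector about the tool's x, y, z in rad. In form: [[gripper, [x, y, z], [ax, ay, az]], ...]. A call has exactly 5 rows; each row shifts and turns the commanded pose from where the row before left it, along the tool's axes as they then stand; what a row does not reach is not made up. A row lasts 1/10 s, in which the tool goes at most 50 mm and 8.59 degrees, less where a joint would pass 70% of its speed; a pose out of reach is approached as far as the arm can. A call with a gripper value outside its range is refused whole. The fingers move at their own pace and stop on an object; FORCE is the grip in N (left out, the last holds). Time passes only in rows, so rows that do not move let the fingers close, or fill a call up. It gives the time, the measured TCP pose, the force, the opening and the grip force at its end, in the units of the state.
- sensors.sense(): the state, without advancing time (a new reading comes with each control period).
- vision.camera(name): name is "scene" or "top" or "wrist"; returns a dict with "frame" (384x512x3 uint8, red, green, blue), "z_map" (384x512 float32, m along the optical axis (not along the pixel's ray), 0 where there is no reading), "camera_matrix" (3x3 intrinsics, pixels), "extrinsics" (4x4, takes a point from camera to world coordinates); the wrist camera has in their place "hand_eye" (4x4, takes a point from camera to tool coordinates, whose origin is the TCP and whose axes are the flange's). Camera axes: x right, y down, z forward; pixel columns grow to the right and rows downward; lengths in m; the calibration is good to about 2 mm. A picture is of the moment at which its call begins: read the wrist's pose just before it.
- env.hand_in(): hands the job in; it is judged then, once.
The state is a dict: "time_s": time; "qpos": joint angles; "joint_velocities": joint speeds; "tau": joint torques, N m; "ee_pos": TCP position; "ee_rot": TCP orientation; "contact_force": force on the tool from outside, world axes, zero at the start; "wrist_torque": the same for the moment, N m; "opening": opening from 0.0 (shut) to 1.0 (fully open); "grip_force": force on a finger pad.
Only numpy, scipy, OpenCV 4.12 (cv2) and the standard library are available. Lean on these libraries where they do the work, as an engineer would, in place of code of your own. Each camera call takes 0.05 s, during which the arm holds its last target. There are 200 camera calls.

## Working session

There is one attempt and no reset: what is moved stays moved. The work goes in short steps, Python scripts to look and compute and a shell command to move; the robot and the scene stay as the last step left them, time stands still between calls to the robot, and variables do not carry over. Pictures are saved under pics/ and viewed, at most 14 in all, crops included, and the job is handed in when it is done.

```bash
ls; mkdir -p pics; python3 - <<'E'
from cell import sensors, vision, env
import cv2,numpy as np
s=sensors.sense();print({k:np.round(v,3).tolist() for k,v in s.items()},env.tcp_to_grasp)
for n in("top","scene"):
    c=vision.camera(n);np.savez(f"pics/{n}0.npz",**c)
    cv2.imwrite(f"pics/{n}0.png",c["frame"][...,::-1]);print(n,c["camera_matrix"].round(1).tolist(),c["extrinsics"].round(3).tolist())
E
```

```text
pics
{'time_s': 0.0, 'qpos': [67.798, 17.704, 93.691, -0.001, 68.737, -3.993], 'joint_velocities': [0.091, -0.069, 0.003, 0.055, -0.019, 0.042], 'tau': [0.001, -41.525, -27.667, -0.0, 0.01, -0.0], 'ee_pos': [0.195, 0.593, 0.23], 'ee_rot': [[-0.95, 0.312, -0.001], [0.312, 0.95, -0.002], [0.0, -0.002, -1.0]], 'contact_force': [0.283, -0.073, 0.315], 'wrist_torque': [0.038, -0.043, -0.012], 'grip_force': 0.0, 'opening': 0.998} 0.0187
top [[498.5, 0.0, 256.9], [0.0, 498.5, 188.3], [0.0, 0.0, 1.0]] [[-0.001, -0.998, 0.055, 0.54], [-1.0, -0.0, -0.012, 0.024], [0.012, -0.055, -0.998, 1.338], [0.0, 0.0, 0.0, 1.0]]
scene [[491.8, 0.0, 257.4], [0.0, 491.8, 196.5], [0.0, 0.0, 1.0]] [[0.423, 0.48, -0.768, 1.581], [0.906, -0.223, 0.359, -0.432], [0.001, -0.848, -0.53, 0.778], [0.0, 0.0, 0.0, 1.0]]
```

View pics/top0.png

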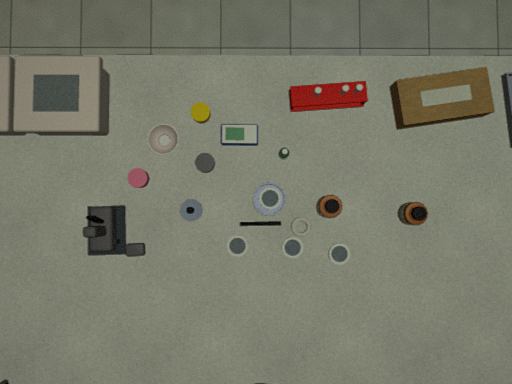

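View pics/scene0.png

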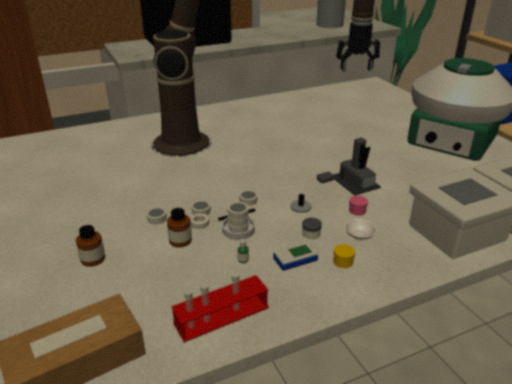

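The top view shows three dishes at (237,245), (292,247) and (339,254), the tape at (300,227), the carrier and pile at (269,198), and the cover at (191,210). The pot is at (205,162), the bottles at (330,206) and (415,213), the pen at (260,223), and the scanner at about (100,230) with the clicker at (135,249). Next I'll get positions from depth and shapes.

```bash
cat > h.py <<'E'
import numpy as np,cv2
from cell import sensors,vision,env
def cloud(c,T=None):
    K=c["camera_matrix"];T=c["extrinsics"] if T is None else T
    v,u=np.mgrid[:384,:512];z=c["z_map"]
    P=np.stack([(u-K[0,2])/K[0,0]*z,(v-K[1,2])/K[1,1]*z,z,np.ones_like(z)],-1)@T.T
    P=P[...,:3];P[z==0]=np.nan;return P
def ray(c,u,v,h,T=None):
    K=c["camera_matrix"];T=c["extrinsics"] if T is None else T
    d=T[:3,:3]@np.array([(u-K[0,2])/K[0,0],(v-K[1,2])/K[1,1],1]);o=T[:3,3]
    return o+d*(h-o[2])/d[2]
def wrist():
    s=sensors.sense();c=vision.camera("wrist");T=np.eye(4);T[:3,:3]=s["ee_rot"];T[:3,3]=s["ee_pos"]
    return c,T@c["hand_eye"]
def tool(p):  # world target TCP -> tool shift in cm
    s=sensors.sense();return (np.array(s["ee_rot"]).T@(np.array(p)-s["ee_pos"])*100).round(2)
E
python3 - <<'E'
from h import *
c=dict(np.load("pics/top0.npz"));P=cloud(c);z=P[...,2]
print("bench z",np.nanmedian(z[100:300,150:450]))
m=((z>0.007)&(P[...,0]>.2)&(P[...,0]<.8)).astype(np.uint8)
n,l,st,ce=cv2.connectedComponentsWithStats(m)
for i in range(1,n):
    if st[i,4]>40:
        q=P[l==i];h=np.nanpercentile(q[:,2],95);t=q[q[:,2]>h-.006]
        (u,v),r=cv2.minEnclosingCircle(np.argwhere(l==i)[:,::-1].astype(np.float32))
        b=(q[:,:2].max(0)+q[:,:2].min(0))/2
        print(ce[i].round(),st[i,4],"h%.3f"%h,"top",np.median(t,0).round(3),"bb",b.round(3),(q[:,:2].max(0)-q[:,:2].min(0)).round(3),c["frame"][l==i].mean(0).round())
im=cv2.resize(c["frame"][120:280,70:430,::-1],None,fx=2.2,fy=2.2,interpolation=cv2.INTER_CUBIC)
cv2.imwrite("pics/crop0.png",im)
E
```

```text
bench z -0.0003597590521691174
[ 53. 122.] 2788 h0.132 top [0.773 0.511 0.129] bb [0.772 0.542] [0.056 0.296] [116. 112.  98.]
[425. 120.] 641 h0.073 top [ 0.792 -0.42   0.07 ] bb [ 0.786 -0.456] [0.027 0.183] [79. 63. 37.]
[200. 119.] 76 h0.038 top [0.796 0.158 0.035] bb [0.794 0.159] [0.012 0.041] [125. 112.  24.]
[510. 129.] 68 h0.027 top [ 0.788 -0.672  0.024] bb [ 0.766 -0.674] [0.066 0.011] [40. 40. 37.]
[162. 139.] 606 h0.029 top [0.746 0.26  0.026] bb [0.743 0.257] [0.081 0.082] [129. 122. 109.]
[239. 134.] 786 h0.027 top [0.757 0.055 0.024] bb [0.757 0.057] [0.057 0.099] [107. 121. 106.]
[283. 153.] 101 h0.063 top [ 0.706 -0.062  0.061] bb [ 0.705 -0.061] [0.026 0.026] [80. 92. 74.]
[204. 163.] 315 h0.039 top [0.678 0.146 0.036] bb [0.679 0.146] [0.05  0.049] [76. 75. 70.]
[137. 178.] 338 h0.039 top [0.641 0.323 0.036] bb [0.639 0.322] [0.051 0.051] [142.  82.  93.]
[269. 198.] 617 h0.077 top [ 0.585 -0.022  0.074] bb [ 0.584 -0.023] [0.085 0.087] [110. 117. 113.]
[329. 206.] 487 h0.095 top [ 0.564 -0.179  0.093] bb [ 0.565 -0.177] [0.057 0.059] [76. 56. 37.]
[190. 210.] 222 h0.042 top [0.555 0.184 0.04 ] bb [0.555 0.184] [0.058 0.056] [83. 90. 94.]
[412. 213.] 565 h0.095 top [ 0.546 -0.397  0.094] bb [ 0.546 -0.395] [0.06  0.059] [65. 48. 32.]
[107. 233.] 1757 h0.147 top [0.502 0.407 0.148] bb [0.5   0.382] [0.132 0.154] [51. 51. 48.]
[300. 227.] 187 h0.021 top [ 0.513 -0.106  0.017] bb [ 0.511 -0.106] [0.05  0.048] [127. 130. 111.]
[260. 223.] 129 h0.015 top [ 0.52  -0.003  0.011] bb [0.519 0.001] [0.008 0.109] [29. 29. 26.]
[237. 246.] 359 h0.026 top [0.461 0.06  0.022] bb [0.462 0.06 ] [0.055 0.053] [105. 110. 101.]
[292. 247.] 358 h0.026 top [ 0.458 -0.082  0.023] bb [ 0.458 -0.085] [0.053 0.053] [104. 111. 102.]
[338. 254.] 369 h0.026 top [ 0.439 -0.208  0.023] bb [ 0.44  -0.208] [0.055 0.055] [104. 111. 101.]
```

View pics/crop0.png

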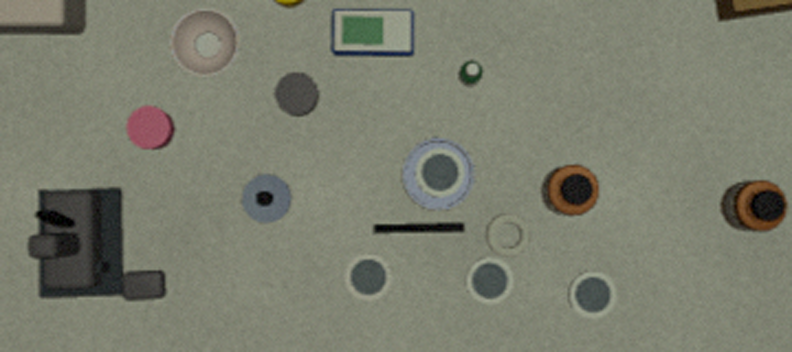

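Pile top is about 74 mm. There are three dishes, the carrier axis is at (0.585,-0.0225), and the midpoint between the bottles is (0.555,-0.287). I'll square the tool to the world axes and go above dish 1.

```bash
python3 -m jog '[[1,[0,0,0],[0,0,-0.106]],[1,[0,0,0],[0,0,-0.106]],[1,[0,0,0],[0,0,-0.105]],[1,[-2.1,-4.4,0],[0,0,0]],[1,[-2.1,-4.4,0],[0,0,0]]]' 40
python3 -m jog '[[1,[-2.2,-4.4,0],[0,0,0]],[1,[-2.2,-4.4,0],[0,0,0]],[1,[-2.2,-4.4,0],[0,0,0]],[1,[-2.2,-4.4,0],[0,0,0]],[1,[-2.2,-4.4,0],[0,0,0]]]'
python3 -m jog '[[1,[-2.2,-4.4,0],[0,0,0]],[1,[-2.2,-4.4,0],[0,0,0]],[1,[-2.2,-4.4,0],[0,0,0]],[1,[-2.2,-4.4,0],[0,0,0]],[1,[-2.2,-4.4,0],[0,0,0]]]'
python3 -m jog '[[1,[0,0,0],[0,0,0]],[1,[0,0,0],[0,0,0]],[1,[0,0,0],[0,0,0]],[1,[0,0,0],[0,0,0]],[1,[0,0,0],[0,0,0]]]'
python3 - <<'E'
from h import *
print(sensors.sense()["ee_rot"])
c,T=wrist();np.savez("pics/w1.npz",T=T,**c);cv2.imwrite("pics/w1.png",c["frame"][...,::-1]);print(T.round(3).tolist())
print(tool([.461,.06,.23]))
E
```

```text
time_s: 0.6
ee_pos: [0.237, 0.5049, 0.2303]
ee_rot: [[-1.0, -0.002, -0.0], [-0.002, 1.0, -0.001], [0.0, -0.001, -1.0]]
contact_force: [0.9, -0.3, -0.3]
opening: 1.0
grip_force: 0.0
time_s: 1.1
ee_pos: [0.3473, 0.2836, 0.231]
ee_rot: [[-1.0, 0.0, -0.0], [0.0, 1.0, -0.0], [0.0, -0.0, -1.0]]
contact_force: [0.8, 0.8, 0.2]
opening: 1.0
grip_force: 0.0
time_s: 1.6
ee_pos: [0.4571, 0.0635, 0.2311]
ee_rot: [[-1.0, 0.001, 0.0], [0.001, 1.0, 0.0], [-0.0, 0.0, -1.0]]
contact_force: [0.3, 1.0, -0.0]
opening: 0.994
grip_force: 0.0
time_s: 2.1
ee_pos: [0.4563, 0.0668, 0.2312]
ee_rot: [[-1.0, -0.002, -0.0], [-0.002, 1.0, 0.0], [0.0, 0.0, -1.0]]
contact_force: [0.9, -0.4, -0.4]
opening: 0.999
grip_force: 0.0
[[-9.99998444e-01 -1.74149637e-03 -2.79979167e-04]
 [-1.74154183e-03  9.99998470e-01  1.62227402e-04]
 [ 2.79696220e-04  1.62714745e-04 -9.99999948e-01]]
[[-0.003, 0.953, 0.304, 0.378], [1.0, 0.003, 0.001, 0.066], [0.0, 0.304, -0.953, 0.374], [0.0, 0.0, 0.0, 1.0]]
[-0.46 -0.67  0.12]
```

View pics/w1.png

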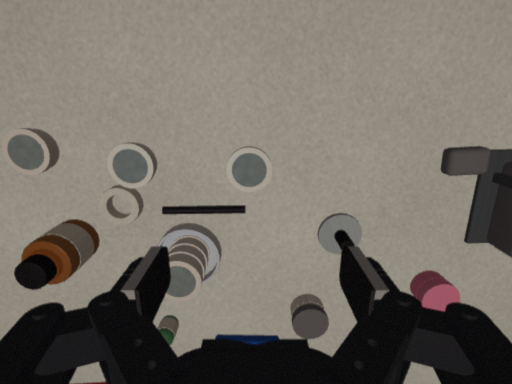

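The wrist view shows dish 1 at (249,169), dish 2 at (131,165), dish 3 at (30,150), the carrier rim around (188,252) with the pile top at (184,278), and the cover at (340,233). I'll refine these from the wrist depth.

```bash
python3 - <<'E'
from h import *
c=dict(np.load("pics/w1.npz"));P=cloud(c,c["T"]);
def fit(x,y,lo,hi,r):
    m=(P[...,2]>lo)&(P[...,2]<hi)&(np.hypot(P[...,0]-x,P[...,1]-y)<r)
    q=P[m];(a,b),R=cv2.minEnclosingCircle(q[:,:2].astype(np.float32))
    print(m.sum(),"mean",q.mean(0).round(4),"circ",round(a,4),round(b,4),round(R,4),"z",np.median(q[:,2]).round(4))
for d in((.461,.06),(.458,-.084),(.439,-.208)):fit(*d,.017,.03,.04)
fit(.585,-.0225,.06,.085,.04);fit(.585,-.0225,.018,.026,.05);fit(.555,.184,.004,.012,.035);fit(.678,.146,.03,.045,.04)
E
```

```text
1613 mean [0.46   0.0597 0.0227] circ 0.461 0.0597 0.0284 z 0.0227
1776 mean [ 0.4572 -0.0853  0.0224] circ 0.4628 -0.0863 0.0348 z 0.0226
1830 mean [ 0.4386 -0.2072  0.0225] circ 0.4391 -0.2089 0.0292 z 0.0226
1306 mean [ 0.5815 -0.017   0.0739] circ 0.5838 -0.0241 0.0289 z 0.0746
474 mean [ 0.5657 -0.0108  0.0222] circ 0.5832 -0.0237 0.044 z 0.0224
1100 mean [0.5498 0.1811 0.0085] circ 0.5538 0.1834 0.0302 z 0.0086
959 mean [0.6764 0.1451 0.0363] circ 0.6789 0.1448 0.0269 z 0.0366
```

```bash
python3 -m jog '[[1,[-0.42,-0.71,4],[0,0,0]],[1,[0,0,4.5],[0,0,0]],[1,[0,0,4.5],[0,0,0]],[1,[0,0,4.5],[0,0,0]],[1,[0,0,3],[0,0,0]]]'
python3 -m jog '[[1,[0,0,1],[0,0,0]],[1,[0,0,0.8],[0,0,0]],[1,[0,0,0.5],[0,0,0]],[1,[0,0,0],[0,0,0]],[1,[0,0,0],[0,0,0]]]'
python3 -c "
from h import *
print(tool([.4605,.0597,.001]))"
```

```text
time_s: 2.65
ee_pos: [0.4589, 0.0591, 0.0236]
ee_rot: [[-1.0, -0.001, -0.004], [-0.001, 1.0, -0.0], [0.004, -0.0, -1.0]]
contact_force: [0.9, -0.3, 0.4]
opening: 1.001
grip_force: 0.0
time_s: 3.15
ee_pos: [0.4625, 0.0585, 0.0046]
ee_rot: [[-1.0, 0.001, 0.003], [0.001, 1.0, 0.0], [-0.003, 0.0, -1.0]]
contact_force: [-0.4, -0.2, -0.5]
opening: 0.998
grip_force: 0.0
[0.2  0.12 0.35]
```

```bash
python3 -m jog '[[1,[0.15,0.12,0.35],[0,0,0]],[0,[0,0,0],[0,0,0]],[-0.4,[0,0,0],[0,0,0]],[-1,[0,0,0],[0,0,0]],[-1,[0,0,0],[0,0,0]]]' 30
python3 -m jog '[[-1,[0,0,0],[0,0,0]],[-1,[0,0,0],[0,0,0]],[-1,[0,0,0],[0,0,0]],[-1,[0,0,0],[0,0,0]],[-1,[0,0,0],[0,0,0]]]'
```

```text
time_s: 3.65
ee_pos: [0.4597, 0.0596, 0.0003]
ee_rot: [[-1.0, 0.001, -0.0], [0.001, 1.0, 0.0], [0.0, 0.0, -1.0]]
contact_force: [-1.4, -0.1, 5.6]
opening: 0.646
grip_force: 31.1
time_s: 4.15
ee_pos: [0.4597, 0.0596, 0.0003]
ee_rot: [[-1.0, 0.001, -0.0], [0.001, 1.0, 0.0], [0.0, 0.0, -1.0]]
contact_force: [-1.8, 0.1, 5.6]
opening: 0.639
grip_force: 31.1
```

```bash
python3 -m jog '[[-1,[0,0,-1],[0,0,0]],[-1,[0,0,-3],[0,0,0]],[-1,[0,0,-4],[0,0,0]],[-1,[0,0,-4],[0,0,0]],[-1,[-2.4,-1.7,0],[0,0,0]]]'
python3 -m jog '[[-1,[-2.5,-1.7,0],[0,0,0]],[-1,[-2.5,-1.7,0],[0,0,0]],[-1,[-2.5,-1.7,0],[0,0,0]],[-1,[-2.4,-1.5,0],[0,0,0]],[-1,[0,0,0],[0,0,0]]]'
python3 -m jog '[[-1,[0,0,0],[0,0,0]],[-1,[0,0,0],[0,0,0]],[-1,[0,0,0],[0,0,0]],[-1,[0,0,0],[0,0,0]],[-1,[0,0,0],[0,0,0]]]'
python3 - <<'E'
from h import *
print(tool([.5835,-.0235,.084]))
c,T=wrist();np.savez("pics/w2.npz",T=T,**c);cv2.imwrite("pics/w2.png",c["frame"][...,::-1])
P=cloud(c,T)
for x,y,lo,hi,r in((.584,-.0235,.065,.08,.04),(.584,-.0235,.018,.026,.05),(.458,-.085,.017,.03,.04)):
    m=(P[...,2]>lo)&(P[...,2]<hi)&(np.hypot(P[...,0]-x,P[...,1]-y)<r)
    q=P[m]
    if len(q):print(len(q),q.min(0),q.max(0),np.median(q[:,2]))
E
```

```text
time_s: 4.65
ee_pos: [0.486, 0.0438, 0.1257]
ee_rot: [[-1.0, -0.001, 0.009], [-0.001, 1.0, 0.001], [-0.009, 0.001, -1.0]]
contact_force: [1.5, -0.8, -0.7]
opening: 0.638
grip_force: 32.2
time_s: 5.15
ee_pos: [0.5862, -0.0256, 0.1208]
ee_rot: [[-1.0, 0.003, 0.005], [0.003, 1.0, -0.001], [-0.005, -0.001, -1.0]]
contact_force: [-0.0, 0.2, -0.5]
opening: 0.641
grip_force: 32.1
time_s: 5.65
ee_pos: [0.5821, -0.0231, 0.1199]
ee_rot: [[-1.0, 0.0, -0.0], [0.0, 1.0, 0.0], [0.0, 0.0, -1.0]]
contact_force: [-0.1, 0.5, -0.9]
opening: 0.642
grip_force: 32.1
[-0.14 -0.04  3.59]
2116 [ 0.55581564 -0.05230555  0.06503203] [0.58894106 0.00357844 0.07675571] 0.07462589428993673
1096 [ 0.5399242  -0.06801391  0.0180987 ] [0.60905815 0.01888262 0.02599929] 0.02238510195282399
4970 [ 0.43661192 -0.11392031  0.01700311] [ 0.49743682 -0.05771802  0.02530384] 0.022622632951428412
```

View pics/w2.png

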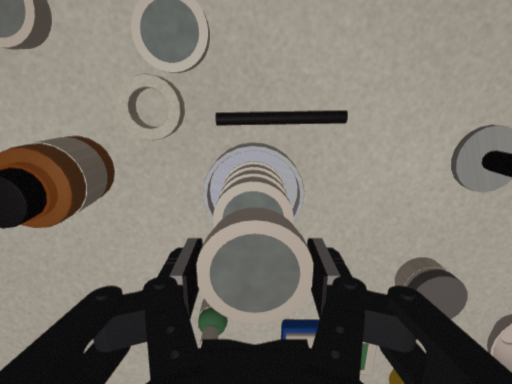

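The dish is held level at (255,272), above the concentric pile. I'll lower it quickly to about 6 mm above the pile, then feel for contact.

```bash
python3 -m jog '[[-1,[-0.11,-0.12,1],[0,0,0]],[-1,[0,0,1.5],[0,0,0]],[-1,[0,0,1.0],[0,0,0]],[-1,[0,0,0.3],[0,0,0]],[-1,[0,0,0],[0,0,0]]]'
python3 -m jog '[[-1,[0,0,0.1],[0,0,0]],[-1,[0,0,0.1],[0,0,0]],[-1,[0,0,0.1],[0,0,0]],[-1,[0,0,0],[0,0,0]],[-1,[0,0,0],[0,0,0]]]'
```

```text
time_s: 6.2
ee_pos: [0.5825, -0.0246, 0.0802]
ee_rot: [[-1.0, 0.001, -0.003], [0.001, 1.0, 0.0], [0.003, 0.0, -1.0]]
contact_force: [-0.0, -0.6, 0.0]
opening: 0.643
grip_force: 32.1
time_s: 6.7
ee_pos: [0.5838, -0.0247, 0.079]
ee_rot: [[-1.0, 0.001, 0.0], [0.001, 1.0, -0.0], [-0.0, -0.0, -1.0]]
contact_force: [0.0, -0.4, -0.4]
opening: 0.641
grip_force: 32.1
```

```bash
python3 -m jog '[[-1,[0,0,0.1],[0,0,0]],[-1,[0,0,0.1],[0,0,0]],[-1,[0,0,0.1],[0,0,0]],[-1,[0,0,0],[0,0,0]],[-1,[0,0,0],[0,0,0]]]'
python3 -m jog '[[-1,[0,0,0.05],[0,0,0]],[-1,[0,0,0],[0,0,0]],[-1,[0,0,0.05],[0,0,0]],[-1,[0,0,0],[0,0,0]],[-1,[0,0,0],[0,0,0]]]'
```

```text
time_s: 7.2
ee_pos: [0.5836, -0.0247, 0.0757]
ee_rot: [[-1.0, 0.001, -0.0], [0.001, 1.0, 0.0], [0.0, 0.0, -1.0]]
contact_force: [-0.5, -0.5, -0.6]
opening: 0.642
grip_force: 32.1
time_s: 7.7
ee_pos: [0.5836, -0.0247, 0.0748]
ee_rot: [[-1.0, 0.001, -0.0], [0.001, 1.0, -0.0], [0.0, -0.0, -1.0]]
contact_force: [0.8, -0.9, -1.2]
opening: 0.64
grip_force: 32.1
```

```bash
python3 -m jog '[[-1,[0,0,0.05],[0,0,0]],[-1,[0,0,0],[0,0,0]],[-1,[0,0,0.05],[0,0,0]],[-1,[0,0,0],[0,0,0]],[-1,[0,0,0],[0,0,0]]]'
```

```text
time_s: 8.2
ee_pos: [0.5837, -0.0247, 0.0743]
ee_rot: [[-1.0, 0.001, 0.0], [0.001, 1.0, -0.0], [-0.0, -0.0, -1.0]]
contact_force: [-2.8, 0.6, 5.0]
opening: 0.639
grip_force: 32.5
```

```bash
python3 -m jog '[[-1,[0,0,0.05],[0,0,0]],[-1,[0,0,0],[0,0,0]],[-1,[0,0,0],[0,0,0]],[-1,[0,0,0],[0,0,0]],[-1,[0,0,0],[0,0,0]]]'
```

```text
time_s: 8.7
ee_pos: [0.5838, -0.0247, 0.0743]
ee_rot: [[-1.0, 0.001, 0.0], [0.001, 1.0, -0.0], [-0.0, -0.0, -1.0]]
contact_force: [-3.7, 0.8, 7.8]
opening: 0.642
grip_force: 32.8
```

Contact is about 5–8 N at TCP z 0.0743. I'll ease off slightly, open, and rise.

```bash
python3 -m jog '[[-1,[0,0,-0.05],[0,0,0]],[0.35,[0,0,0],[0,0,0]],[0.5,[0,0,0],[0,0,0]],[0.8,[0,0,0],[0,0,0]],[1,[0,0,0],[0,0,0]]]'
python3 -m jog '[[1,[0,0,0],[0,0,0]],[1,[0,0,-1],[0,0,0]],[1,[0,0,-3],[0,0,0]],[1,[0,0,-4],[0,0,0]],[1,[0,0,-4],[0,0,0]]]'
python3 -m jog '[[1,[2.2,-1.1,0],[0,0,0]],[1,[4,-1.9,0],[0,0,0]],[1,[4,-1.9,0],[0,0,0]],[1,[2.43,-1.15,0],[0,0,0]],[1,[0,0,0],[0,0,0]]]'
python3 -m jog '[[1,[0,0,0],[0,0,0]],[1,[0,0,0],[0,0,0]],[1,[0,0,0],[0,0,0]],[1,[0,0,0],[0,0,0]],[1,[0,0,0],[0,0,0]]]'
python3 - <<'E'
from h import *
print(tool([.4575,-.085,.001]))
c,T=wrist();np.savez("pics/w3.npz",T=T,**c);cv2.imwrite("pics/w3.png",c["frame"][...,::-1])
P=cloud(c,T)
for x,y,lo,hi,r in((.584,-.0243,.086,.11,.045),(.458,-.085,.017,.03,.035),(.439,-.208,.017,.03,.035)):
    m=(P[...,2]>lo)&(P[...,2]<hi)&(np.hypot(P[...,0]-x,P[...,1]-y)<r)
    q=P[m]
    if len(q):print(len(q),q.mean(0),q.min(0),q.max(0),np.median(q[:,2]),cv2.minEnclosingCircle(q[:,:2].astype(np.float32)))
E
```

```text
time_s: 9.2
ee_pos: [0.5835, -0.0247, 0.0734]
ee_rot: [[-1.0, 0.001, -0.0], [0.001, 1.0, 0.0], [0.0, 0.0, -1.0]]
contact_force: [-0.1, 0.3, 0.2]
opening: 0.999
grip_force: 0.0
time_s: 9.7
ee_pos: [0.5832, -0.0246, 0.1952]
ee_rot: [[-1.0, 0.001, -0.001], [0.001, 1.0, 0.0], [0.001, 0.0, -1.0]]
contact_force: [-0.3, -0.4, 0.1]
opening: 1.002
grip_force: 0.0
time_s: 10.2
ee_pos: [0.4541, -0.0858, 0.1939]
ee_rot: [[-1.0, 0.003, -0.002], [0.003, 1.0, -0.0], [0.002, -0.0, -1.0]]
contact_force: [0.6, -0.1, -0.6]
opening: 0.993
grip_force: 0.0
time_s: 10.7
ee_pos: [0.4578, -0.0848, 0.1937]
ee_rot: [[-1.0, 0.0, -0.0], [0.0, 1.0, 0.0], [0.0, 0.0, -1.0]]
contact_force: [0.4, 0.1, -0.3]
opening: 1.001
grip_force: 0.0
[ 0.02 -0.02 19.27]
2392 [ 0.58112196 -0.02576472  0.09612053] [ 0.55627463 -0.05287284  0.08604571] [0.61254068 0.00284887 0.098654  ] 0.09672059710030491 ((0.5849587321281433, -0.024458685889840126), 0.029237113893032074)
2029 [ 0.45578721 -0.08572901  0.02263893] [ 0.42836463 -0.11322354  0.0170178 ] [ 0.49155628 -0.05797579  0.0249422 ] 0.022724293742013346 ((0.46037814021110535, -0.08657179027795792), 0.032284777611494064)
2145 [ 0.43840016 -0.2081092   0.02259351] [ 0.41178125 -0.23702113  0.01710367] [ 0.46649953 -0.18076533  0.02519262] 0.022657742324981522 ((0.43954604864120483, -0.20879217982292175), 0.028442367911338806)
```

View pics/w3.png

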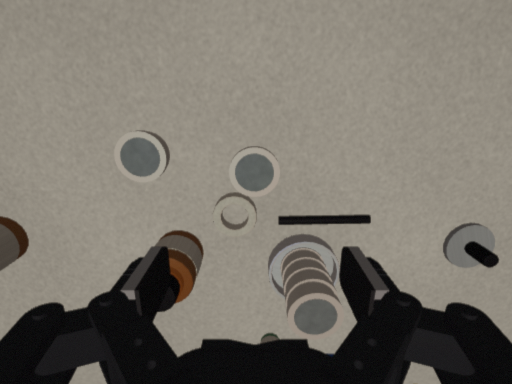

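Dish 1 is centred on the pile. Dish 2 is at (255,171) in the picture, about (0.457,-0.0855) in the world. I'll pick it up and carry it over.

```bash
python3 -m jog '[[1,[0.08,-0.06,3],[0,0,0]],[1,[0,0,4.5],[0,0,0]],[1,[0,0,4.5],[0,0,0]],[1,[0,0,4],[0,0,0]],[1,[0,0,2],[0,0,0]]]'
python3 -m jog '[[1,[0,0,0.8],[0,0,0]],[1,[0,0,0.4],[0,0,0]],[1,[0,0,0],[0,0,0]],[1,[0,0,0],[0,0,0]],[0,[0,0,0],[0,0,0]]]'
python3 -m jog '[[-0.4,[0,0,0],[0,0,0]],[-1,[0,0,0],[0,0,0]],[-1,[0,0,0],[0,0,0]],[-1,[0,0,0],[0,0,0]],[-1,[0,0,0],[0,0,0]]]'
python3 -m jog '[[-1,[0,0,-1],[0,0,0]],[-1,[0,0,-3],[0,0,0]],[-1,[0,0,-4.5],[0,0,0]],[-1,[0,0,-4.5],[0,0,0]],[-1,[0,0,-1],[0,0,0]]]'
python3 -m jog '[[-1,[-2.2,1.1,0],[0,0,0]],[-1,[-4,1.9,0],[0,0,0]],[-1,[-4,1.9,0],[0,0,0]],[-1,[-2.5,1.2,0],[0,0,0]],[-1,[0,0,0],[0,0,0]]]'
python3 -m jog '[[-1,[0,0,0],[0,0,0]],[-1,[0,0,0],[0,0,0]],[-1,[0,0,0],[0,0,0]],[-1,[0,0,0],[0,0,0]],[-1,[0,0,0],[0,0,0]]]'
python3 -c "
from h import *
print(tool([.584,-.0244,.103]))"
```

```text
time_s: 11.25
ee_pos: [0.4537, -0.0848, 0.0103]
ee_rot: [[-1.0, 0.001, -0.006], [0.001, 1.0, 0.002], [0.006, 0.002, -1.0]]
contact_force: [-1.7, -0.3, -0.3]
opening: 0.996
grip_force: 0.0
time_s: 11.75
ee_pos: [0.4579, -0.0861, 0.0031]
ee_rot: [[-1.0, 0.001, 0.003], [0.001, 1.0, -0.001], [-0.003, -0.001, -1.0]]
contact_force: [-0.0, 1.1, 0.3]
opening: 0.854
grip_force: 0.0
time_s: 12.25
ee_pos: [0.4573, -0.086, 0.003]
ee_rot: [[-1.0, 0.001, 0.001], [0.001, 1.0, -0.0], [-0.001, -0.0, -1.0]]
contact_force: [-1.5, 0.7, 5.4]
opening: 0.642
grip_force: 30.6
time_s: 12.75
ee_pos: [0.4606, -0.0868, 0.1477]
ee_rot: [[-1.0, 0.001, 0.011], [0.001, 1.0, -0.003], [-0.011, -0.003, -1.0]]
contact_force: [1.5, 0.1, 0.6]
opening: 0.639
grip_force: 32.2
time_s: 13.25
ee_pos: [0.5865, -0.0233, 0.1417]
ee_rot: [[-1.0, -0.001, 0.003], [-0.001, 1.0, 0.0], [-0.003, 0.0, -1.0]]
contact_force: [-0.6, 1.0, -0.9]
opening: 0.639
grip_force: 32.2
time_s: 13.75
ee_pos: [0.5831, -0.0252, 0.1419]
ee_rot: [[-1.0, 0.002, -0.0], [0.002, 1.0, -0.0], [0.0, -0.0, -1.0]]
contact_force: [-0.2, 0.1, -0.4]
opening: 0.639
grip_force: 32.2
[-0.09  0.08  3.89]
```

```bash
python3 -m jog '[[-1,[-0.11,0.08,1],[0,0,0]],[-1,[0,0,1.5],[0,0,0]],[-1,[0,0,1.0],[0,0,0]],[-1,[0,0,0.4],[0,0,0]],[-1,[0,0,0],[0,0,0]]]'
python3 -m jog '[[-1,[0,0,0.05],[0,0,0]],[-1,[0,0,0.05],[0,0,0]],[-1,[0,0,0.05],[0,0,0]],[-1,[0,0,0.05],[0,0,0]],[-1,[0,0,0],[0,0,0]]]'
```

```text
time_s: 14.25
ee_pos: [0.5834, -0.0239, 0.101]
ee_rot: [[-1.0, 0.001, -0.003], [0.001, 1.0, 0.0], [0.003, 0.0, -1.0]]
contact_force: [0.4, -0.6, -0.6]
opening: 0.642
grip_force: 32.2
time_s: 14.75
ee_pos: [0.5847, -0.024, 0.101]
ee_rot: [[-1.0, 0.001, 0.0], [0.001, 1.0, -0.0], [-0.0, -0.0, -1.0]]
contact_force: [-0.6, -0.9, -0.8]
opening: 0.639
grip_force: 32.2
```

```bash
python3 -m jog '[[-1,[0,0,0.05],[0,0,0]],[-1,[0,0,0],[0,0,0]],[-1,[0,0,0.05],[0,0,0]],[-1,[0,0,0],[0,0,0]],[-1,[0,0,0],[0,0,0]]]'
```

```text
time_s: 15.25
ee_pos: [0.5846, -0.024, 0.0997]
ee_rot: [[-1.0, 0.001, -0.0], [0.001, 1.0, -0.0], [0.0, -0.0, -1.0]]
contact_force: [0.1, 0.4, -0.5]
opening: 0.635
grip_force: 32.2
```

```bash
python3 -m jog '[[-1,[0,0,0.05],[0,0,0]],[-1,[0,0,0],[0,0,0]],[-1,[0,0,0],[0,0,0]],[-1,[0,0,0],[0,0,0]],[-1,[0,0,0],[0,0,0]]]'
```

```text
time_s: 15.75
ee_pos: [0.5846, -0.024, 0.0993]
ee_rot: [[-1.0, 0.001, -0.0], [0.001, 1.0, -0.0], [0.0, -0.0, -1.0]]
contact_force: [-0.8, -0.3, -1.2]
opening: 0.639
grip_force: 32.2
```

```bash
python3 -m jog '[[-1,[0,0,0.05],[0,0,0]],[-1,[0,0,0],[0,0,0]],[-1,[0,0,0],[0,0,0]],[-1,[0,0,0],[0,0,0]],[-1,[0,0,0],[0,0,0]]]'
```

```text
time_s: 16.25
ee_pos: [0.5847, -0.024, 0.0991]
ee_rot: [[-1.0, 0.001, 0.0], [0.001, 1.0, -0.0], [-0.0, -0.0, -1.0]]
contact_force: [-1.9, -0.6, 4.8]
opening: 0.641
grip_force: 32.4
```

```bash
python3 -m jog '[[0.35,[0,0,0],[0,0,0]],[0.5,[0,0,0],[0,0,0]],[0.8,[0,0,0],[0,0,0]],[1,[0,0,0],[0,0,0]],[1,[0,0,0],[0,0,0]]]'
python3 -m jog '[[1,[0,0,-1],[0,0,0]],[1,[0,0,-3],[0,0,0]],[1,[0,0,-4],[0,0,0]],[1,[0,0,-2],[0,0,0]],[1,[1,-1.3,0],[0,0,0]]]'
python3 -m jog '[[1,[2.9,-3.6,0],[0,0,0]],[1,[2.9,-3.6,0],[0,0,0]],[1,[2.9,-3.6,0],[0,0,0]],[1,[2.9,-3.6,0],[0,0,0]],[1,[1.95,-2.7,0],[0,0,0]]]'
python3 -m jog '[[1,[0,0,0],[0,0,0]],[1,[0,0,0],[0,0,0]],[1,[0,0,0],[0,0,0]],[1,[0,0,0],[0,0,0]],[1,[0,0,0],[0,0,0]]]'
python3 - <<'E'
from h import *
c,T=wrist();np.savez("pics/w4.npz",T=T,**c);cv2.imwrite("pics/w4.png",c["frame"][...,::-1])
P=cloud(c,T)
for x,y,lo,hi,r in((.584,-.0243,.108,.13,.045),(.439,-.208,.017,.03,.035)):
    m=(P[...,2]>lo)&(P[...,2]<hi)&(np.hypot(P[...,0]-x,P[...,1]-y)<r)
    q=P[m]
    if len(q):print(len(q),q.mean(0),q.min(0),q.max(0),np.median(q[:,2]),cv2.minEnclosingCircle(q[:,:2].astype(np.float32)))
print(tool([.4392,-.2085,.003]))
E
```

```text
time_s: 16.75
ee_pos: [0.5846, -0.024, 0.0987]
ee_rot: [[-1.0, 0.001, -0.0], [0.001, 1.0, -0.0], [0.0, -0.0, -1.0]]
contact_force: [-0.7, 0.2, -0.6]
opening: 0.999
grip_force: 0.0
time_s: 17.25
ee_pos: [0.5788, -0.0368, 0.2042]
ee_rot: [[-1.0, -0.001, 0.011], [-0.001, 1.0, -0.001], [-0.011, -0.001, -1.0]]
contact_force: [-0.1, -0.2, -0.2]
opening: 1.002
grip_force: 0.0
time_s: 17.75
ee_pos: [0.4354, -0.2092, 0.1976]
ee_rot: [[-1.0, 0.002, -0.003], [0.002, 1.0, 0.001], [0.003, 0.001, -1.0]]
contact_force: [0.4, 0.3, 0.1]
opening: 0.999
grip_force: 0.0
time_s: 18.25
ee_pos: [0.4395, -0.207, 0.1986]
ee_rot: [[-1.0, -0.001, -0.0], [-0.001, 1.0, 0.0], [0.0, 0.0, -1.0]]
contact_force: [-0.4, -0.0, -0.1]
opening: 0.998
grip_force: 0.0
1941 [ 0.43824263 -0.20893926  0.02266009] [ 0.41114765 -0.2368054   0.01725803] [ 0.46627848 -0.18199502  0.02509075] 0.022680258596634084 ((0.43920379877090454, -0.2090284675359726), 0.028163142502307892)
[ 0.02 -0.14 19.57]
```

View pics/w4.png

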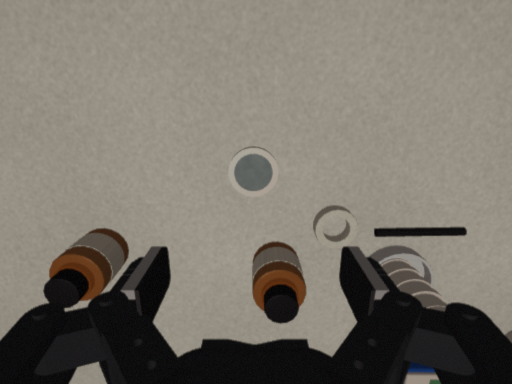

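Dish 3 is at (253,171), about (0.4388,-0.209) in the world. Pick it up and carry it over.

```bash
python3 -m jog '[[1,[0.07,-0.2,3],[0,0,0]],[1,[0,0,4.5],[0,0,0]],[1,[0,0,4.5],[0,0,0]],[1,[0,0,4],[0,0,0]],[1,[0,0,2.3],[0,0,0]]]'
python3 -m jog '[[1,[0,0,0.8],[0,0,0]],[1,[0,0,0.45],[0,0,0]],[1,[0,0,0],[0,0,0]],[1,[0,0,0],[0,0,0]],[0,[0,0,0],[0,0,0]]]'
python3 -m jog '[[-0.4,[0,0,0],[0,0,0]],[-1,[0,0,0],[0,0,0]],[-1,[0,0,0],[0,0,0]],[-1,[0,0,0],[0,0,0]],[-1,[0,0,0],[0,0,0]]]'
python3 -m jog '[[-1,[0,0,-1],[0,0,0]],[-1,[0,0,-3],[0,0,0]],[-1,[0,0,-4.5],[0,0,0]],[-1,[0,0,-4.5],[0,0,0]],[-1,[0,0,-3.5],[0,0,0]]]'
python3 -m jog '[[-1,[-1.5,1.9,0],[0,0,0]],[-1,[-2.8,3.6,0],[0,0,0]],[-1,[-2.8,3.6,0],[0,0,0]],[-1,[-2.8,3.6,0],[0,0,0]],[-1,[-2.8,3.6,0],[0,0,0]]]'
python3 -m jog '[[-1,[-1.8,2.2,0],[0,0,0]],[-1,[0,0,0],[0,0,0]],[-1,[0,0,0],[0,0,0]],[-1,[0,0,0],[0,0,0]],[-1,[0,0,0],[0,0,0]]]'
python3 -c "
from h import *
print(tool([.5845,-.0244,.125]))"
```

```text
time_s: 18.8
ee_pos: [0.4365, -0.2081, 0.0126]
ee_rot: [[-1.0, -0.0, -0.004], [-0.0, 1.0, 0.003], [0.004, 0.003, -1.0]]
contact_force: [-0.3, -0.5, -0.1]
opening: 1.002
grip_force: 0.0
time_s: 19.3
ee_pos: [0.4396, -0.2106, 0.0047]
ee_rot: [[-1.0, 0.001, 0.003], [0.001, 1.0, -0.002], [-0.003, -0.002, -1.0]]
contact_force: [-0.2, 1.0, 0.1]
opening: 0.861
grip_force: 0.0
time_s: 19.8
ee_pos: [0.4391, -0.2104, 0.0046]
ee_rot: [[-1.0, 0.001, 0.002], [0.001, 1.0, -0.001], [-0.002, -0.001, -1.0]]
contact_force: [-1.3, 0.5, 5.3]
opening: 0.643
grip_force: 30.7
time_s: 20.3
ee_pos: [0.4389, -0.2103, 0.1716]
ee_rot: [[-1.0, 0.001, 0.003], [0.001, 1.0, -0.002], [-0.003, -0.002, -1.0]]
contact_force: [-0.0, -0.3, -1.2]
opening: 0.637
grip_force: 32.0
time_s: 20.8
ee_pos: [0.5661, -0.0455, 0.1691]
ee_rot: [[-1.0, 0.001, 0.001], [0.001, 1.0, -0.0], [-0.001, -0.0, -1.0]]
contact_force: [0.9, -0.4, -0.6]
opening: 0.639
grip_force: 32.1
time_s: 21.3
ee_pos: [0.5825, -0.0261, 0.1683]
ee_rot: [[-1.0, 0.002, -0.001], [0.002, 1.0, -0.0], [0.001, -0.0, -1.0]]
contact_force: [-0.7, 0.1, -0.6]
opening: 0.643
grip_force: 32.1
[-0.2   0.17  4.33]
```

```bash
python3 -m jog '[[-1,[-0.2,0.17,1],[0,0,0]],[-1,[0,0,1.8],[0,0,0]],[-1,[0,0,1.0],[0,0,0]],[-1,[0,0,0.35],[0,0,0]],[-1,[0,0,0],[0,0,0]]]'
python3 -m jog '[[-1,[0,0,0.05],[0,0,0]],[-1,[0,0,0.05],[0,0,0]],[-1,[0,0,0],[0,0,0]],[-1,[0,0,0],[0,0,0]],[-1,[0,0,0],[0,0,0]]]'
```

```text
time_s: 21.8
ee_pos: [0.5846, -0.0235, 0.1258]
ee_rot: [[-1.0, 0.001, -0.002], [0.001, 1.0, 0.0], [0.002, 0.0, -1.0]]
contact_force: [0.1, 0.0, -0.3]
opening: 0.635
grip_force: 32.1
time_s: 22.3
ee_pos: [0.5856, -0.0233, 0.1261]
ee_rot: [[-1.0, 0.001, 0.001], [0.001, 1.0, -0.0], [-0.001, -0.0, -1.0]]
contact_force: [0.2, -0.3, -0.8]
opening: 0.639
grip_force: 32.1
```

```bash
python3 -m jog '[[-1,[0,0,0.05],[0,0,0]],[-1,[0,0,0],[0,0,0]],[-1,[0,0,0.05],[0,0,0]],[-1,[0,0,0],[0,0,0]],[-1,[0,0,0],[0,0,0]]]'
```

```text
time_s: 22.8
ee_pos: [0.5854, -0.0233, 0.1247]
ee_rot: [[-1.0, 0.001, -0.0], [0.001, 1.0, 0.0], [0.0, 0.0, -1.0]]
contact_force: [0.6, -0.8, -0.8]
opening: 0.642
grip_force: 32.1
```

```bash
python3 -m jog '[[-1,[0.08,-0.1,0.05],[0,0,0]],[-1,[0,0,0.05],[0,0,0]],[-1,[0,0,0],[0,0,0]],[-1,[0,0,0],[0,0,0]],[-1,[0,0,0],[0,0,0]]]'
```

```text
time_s: 23.3
ee_pos: [0.5847, -0.0243, 0.1238]
ee_rot: [[-1.0, 0.001, 0.0], [0.001, 1.0, 0.0], [-0.0, 0.0, -1.0]]
contact_force: [-0.1, 0.5, -0.0]
opening: 0.641
grip_force: 32.1
```

```bash
python3 -m jog '[[-1,[0,0,0.05],[0,0,0]],[-1,[0,0,0],[0,0,0]],[-1,[0,0,0],[0,0,0]],[-1,[0,0,0],[0,0,0]],[-1,[0,0,0],[0,0,0]]]'
```

```text
time_s: 23.8
ee_pos: [0.5847, -0.0243, 0.1233]
ee_rot: [[-1.0, 0.001, 0.0], [0.001, 1.0, -0.0], [-0.0, -0.0, -1.0]]
contact_force: [-0.2, -0.7, 0.1]
opening: 0.639
grip_force: 32.1
```

```bash
python3 -m jog '[[-1,[0,0,0.05],[0,0,0]],[-1,[0,0,0],[0,0,0]],[-1,[0,0,0],[0,0,0]],[-1,[0,0,0],[0,0,0]],[-1,[0,0,0],[0,0,0]]]'
```

```text
time_s: 24.3
ee_pos: [0.5847, -0.0243, 0.1228]
ee_rot: [[-1.0, 0.001, 0.0], [0.001, 1.0, -0.0], [-0.0, -0.0, -1.0]]
contact_force: [0.2, -0.5, -0.8]
opening: 0.639
grip_force: 32.1
```

```bash
python3 -m jog '[[-1,[0,0,0.05],[0,0,0]],[-1,[0,0,0],[0,0,0]],[-1,[0,0,0],[0,0,0]],[-1,[0,0,0],[0,0,0]],[-1,[0,0,0],[0,0,0]]]'
```

```text
time_s: 24.8
ee_pos: [0.5847, -0.0243, 0.1227]
ee_rot: [[-1.0, 0.001, 0.0], [0.001, 1.0, -0.0], [-0.0, -0.0, -1.0]]
contact_force: [-1.4, -0.3, 4.7]
opening: 0.636
grip_force: 32.4
```

```bash
python3 -m jog '[[-1,[0,0,0.03],[0,0,0]],[-1,[0,0,0],[0,0,0]],[-1,[0,0,0],[0,0,0]],[-1,[0,0,0],[0,0,0]],[-1,[0,0,0],[0,0,0]]]'
```

```text
time_s: 25.3
ee_pos: [0.5848, -0.0243, 0.1227]
ee_rot: [[-1.0, 0.001, 0.0], [0.001, 1.0, -0.0], [-0.0, -0.0, -1.0]]
contact_force: [-2.6, 0.1, 5.8]
opening: 0.633
grip_force: 32.6
```

```bash
python3 -m jog '[[0.35,[0,0,0],[0,0,0]],[0.5,[0,0,0],[0,0,0]],[0.8,[0,0,0],[0,0,0]],[1,[0,0,0],[0,0,0]],[1,[0,0,0],[0,0,0]]]'
python3 -m jog '[[1,[0,0,-1],[0,0,0]],[1,[0,0,-3],[0,0,0]],[1,[0,0,-4],[0,0,0]],[1,[0,0,-2],[0,0,0]],[1,[0.2,1.2,0],[0,0,0]]]'
python3 -m jog '[[1,[0.65,4.2,0],[0,0,0]],[1,[0.65,4.3,0],[0,0,0]],[1,[0.65,4.3,0],[0,0,0]],[1,[0.65,4.3,0],[0,0,0]],[1,[0.3,2.5,0],[0,0,0]]]'
python3 -m jog '[[1,[0,0,0],[0,0,0]],[1,[0,0,0],[0,0,0]],[1,[0,0,0],[0,0,0]],[1,[0,0,0],[0,0,0]],[1,[0,0,0],[0,0,0]]]'
python3 - <<'E'
from h import *
c,T=wrist();np.savez("pics/w5.npz",T=T,**c);cv2.imwrite("pics/w5.png",c["frame"][...,::-1])
P=cloud(c,T)
for x,y,lo,hi,r in((.555,.184,.004,.012,.035),(.555,.184,.03,.05,.02),(.679,.145,.03,.045,.04)):
    m=(P[...,2]>lo)&(P[...,2]<hi)&(np.hypot(P[...,0]-x,P[...,1]-y)<r)
    q=P[m]
    if len(q):print(len(q),q.mean(0),q.min(0),q.max(0),np.median(q[:,2]),cv2.minEnclosingCircle(q[:,:2].astype(np.float32)))
print(sensors.sense()["ee_pos"],tool([.555,.184,.012]))
t=vision.camera("top");Q=cloud(t)
q=Q[(Q[...,2]>.132)&(Q[...,2]<.155)&(np.hypot(Q[...,0]-.584,Q[...,1]+.024)<.05)];print("pile",q.mean(0),q.min(0),q.max(0))
E
```

```text
time_s: 25.8
ee_pos: [0.5845, -0.0243, 0.1217]
ee_rot: [[-1.0, 0.001, -0.0], [0.001, 1.0, 0.0], [0.0, 0.0, -1.0]]
contact_force: [-1.0, -0.2, 0.0]
opening: 0.999
grip_force: 0.0
time_s: 26.3
ee_pos: [0.5862, -0.0134, 0.2274]
ee_rot: [[-1.0, 0.002, 0.01], [0.002, 1.0, -0.002], [-0.01, -0.002, -1.0]]
contact_force: [0.2, 0.0, -0.3]
opening: 1.001
grip_force: 0.0
time_s: 26.8
ee_pos: [0.5516, 0.1871, 0.2208]
ee_rot: [[-1.0, -0.001, -0.003], [-0.001, 1.0, 0.001], [0.003, 0.001, -1.0]]
contact_force: [0.8, -0.4, -0.0]
opening: 1.002
grip_force: 0.0
time_s: 27.3
ee_pos: [0.554, 0.1826, 0.2219]
ee_rot: [[-1.0, 0.002, -0.0], [0.002, 1.0, -0.0], [0.0, -0.0, -1.0]]
contact_force: [-0.0, -0.2, 0.1]
opening: 1.001
grip_force: 0.0
1537 [0.55270436 0.18366655 0.00850243] [0.52463654 0.15430776 0.00403964] [0.58368617 0.2127824  0.01160169] 0.00851849827140605 ((0.5544661283493042, 0.18374860286712646), 0.030016332864761353)
214 [0.55324188 0.18367171 0.04140309] [0.54568757 0.17483844 0.03049304] [0.56284763 0.19200782 0.04438946] 0.042119419532189645 ((0.5543239712715149, 0.18360738456249237), 0.008963232859969139)
700 [0.68832537 0.16722021 0.03625922] [0.66816064 0.14917906 0.03000022] [0.71486765 0.18409297 0.03877804] 0.0364362993663008 ((0.6916818618774414, 0.17103341221809387), 0.025067508220672607)
[0.55401645 0.18276432 0.22194212] [-0.1   0.13 20.99]
pile [ 0.58539633 -0.0229714   0.13904624] [ 0.55832528 -0.04926018  0.13209639] [0.61157508 0.00408468 0.14559522]
```

View pics/w5.png

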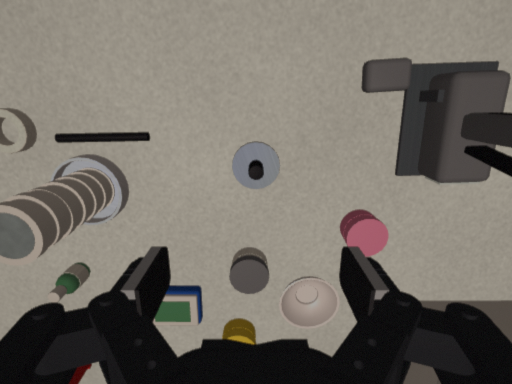

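The cover knob is at (256,170), about (0.5543,0.1837) in the world. The pot at (249,270) has been knocked aside to roughly (0.69,0.175). I'll pick up the cover.

```bash
python3 -m jog '[[1,[-0.03,0.09,3],[0,0,0]],[1,[0,0,4.8],[0,0,0]],[1,[0,0,4.8],[0,0,0]],[1,[0,0,4.5],[0,0,0]],[1,[0,0,2.5],[0,0,0]]]'
python3 -m jog '[[0.5,[0,0,1],[0,0,0]],[0.3,[0,0,0.3],[0,0,0]],[0,[0,0,0],[0,0,0]],[-0.3,[0,0,0],[0,0,0]],[-0.4,[0,0,0],[0,0,0]]]' 40
python3 -m jog '[[-1,[0,0,0],[0,0,0]],[-1,[0,0,0],[0,0,0]],[-1,[0,0,0],[0,0,0]],[-1,[0,0,0],[0,0,0]],[-1,[0,0,0],[0,0,0]]]'
```

```text
time_s: 27.9
ee_pos: [0.5512, 0.1834, 0.0219]
ee_rot: [[-1.0, 0.002, -0.006], [0.002, 1.0, -0.002], [0.006, -0.002, -1.0]]
contact_force: [-0.5, -0.3, -0.2]
opening: 1.002
grip_force: 0.0
time_s: 28.4
ee_pos: [0.5558, 0.185, 0.015]
ee_rot: [[-1.0, 0.001, 0.004], [0.001, 1.0, 0.001], [-0.004, 0.001, -1.0]]
contact_force: [0.0, -0.1, 0.8]
opening: 0.301
grip_force: 0.0
time_s: 28.9
ee_pos: [0.5556, 0.185, 0.0148]
ee_rot: [[-1.0, 0.001, 0.003], [0.001, 1.0, 0.001], [-0.003, 0.001, -1.0]]
contact_force: [-0.9, 0.0, 6.0]
opening: 0.194
grip_force: 39.1
```

```bash
python3 -m jog '[[-1,[0,0,-1],[0,0,0]],[-1,[0,0,-3],[0,0,0]],[-1,[0,0,-4.8],[0,0,0]],[-1,[0,0,-4.8],[0,0,0]],[-1,[0,0,-4.8],[0,0,0]]]'
python3 -m jog '[[-1,[-0.3,-2,-0.5],[0,0,0]],[-1,[-0.6,-4.2,0],[0,0,0]],[-1,[-0.6,-4.2,0],[0,0,0]],[-1,[-0.6,-4.2,0],[0,0,0]],[-1,[-0.6,-4.2,0],[0,0,0]]]'
python3 -m jog '[[-1,[-0.34,-2.12,0],[0,0,0]],[-1,[0,0,0],[0,0,0]],[-1,[0,0,0],[0,0,0]],[-1,[0,0,0],[0,0,0]],[-1,[0,0,0],[0,0,0]]]'
python3 - <<'E'
from h import *
c,T=wrist();np.savez("pics/w6.npz",T=T,**c);cv2.imwrite("pics/w6.png",c["frame"][...,::-1])
P=cloud(c,T)
for x,y,lo,hi,r in((.586,-.024,.186,.205,.036),(.586,-.024,.132,.15,.04)):
    m=(P[...,2]>lo)&(P[...,2]<hi)&(np.hypot(P[...,0]-x,P[...,1]-y)<r)
    q=P[m]
    if len(q):print(len(q),q.mean(0),q.min(0),q.max(0),np.median(q[:,2]))
print(sensors.sense()["ee_pos"],tool([.586,-.0242,.16]))
E
```

```text
time_s: 29.4
ee_pos: [0.5531, 0.1844, 0.1985]
ee_rot: [[-1.0, 0.001, -0.001], [0.001, 1.0, -0.0], [0.001, -0.0, -1.0]]
contact_force: [1.7, -0.7, -1.1]
opening: 0.193
grip_force: 39.1
time_s: 29.9
ee_pos: [0.5804, -0.0047, 0.2022]
ee_rot: [[-1.0, 0.0, -0.0], [0.0, 1.0, 0.0], [0.0, 0.0, -1.0]]
contact_force: [0.6, 0.3, -0.2]
opening: 0.195
grip_force: 39.2
time_s: 30.4
ee_pos: [0.584, -0.0232, 0.2019]
ee_rot: [[-1.0, -0.001, -0.001], [-0.001, 1.0, 0.0], [0.001, 0.0, -1.0]]
contact_force: [-0.2, -0.0, -0.3]
opening: 0.196
grip_force: 39.3
4364 [ 0.56901373 -0.02358926  0.19568633] [ 0.55273641 -0.05322752  0.18786552] [0.61105803 0.00611917 0.20496541] 0.19567289778755842
1039 [ 0.56496457 -0.02529964  0.13993069] [ 0.55675962 -0.05185529  0.13203908] [0.57964463 0.00200236 0.14260159] 0.14046740636641733
[ 0.58407168 -0.02332037  0.20193007] [-0.19 -0.09  4.19]
```

View pics/w6.png

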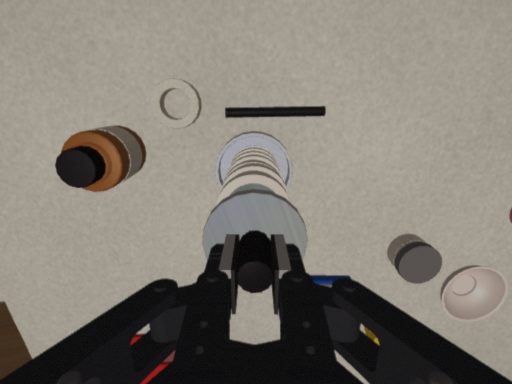

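The cover is held level at (255,235). The pile below it is straight, top at 0.140. Lowering and feeling.

```bash
python3 -m jog '[[-1,[-0.19,-0.11,1],[0,0,0]],[-1,[0,0,1.8],[0,0,0]],[-1,[0,0,1.0],[0,0,0]],[-1,[0,0,0.5],[0,0,0]],[-1,[0,0,0],[0,0,0]]]'
python3 -m jog '[[-1,[0,0,0.05],[0,0,0]],[-1,[0,0,0],[0,0,0]],[-1,[0,0,0],[0,0,0]],[-1,[0,0,0],[0,0,0]],[-1,[0,0,0],[0,0,0]]]'
```

```text
time_s: 30.95
ee_pos: [0.5853, -0.0254, 0.1576]
ee_rot: [[-1.0, 0.001, -0.003], [0.001, 1.0, 0.0], [0.003, 0.0, -1.0]]
contact_force: [-0.0, 0.4, -1.6]
opening: 0.197
grip_force: 39.3
time_s: 31.45
ee_pos: [0.5864, -0.0258, 0.1588]
ee_rot: [[-1.0, 0.001, 0.001], [0.001, 1.0, -0.0], [-0.001, -0.0, -1.0]]
contact_force: [-0.3, 0.2, -0.9]
opening: 0.192
grip_force: 39.3
```

```bash
python3 -m jog '[[-1,[0,0,0.05],[0,0,0]],[-1,[0,0,0],[0,0,0]],[-1,[0,0,0.05],[0,0,0]],[-1,[0,0,0],[0,0,0]],[-1,[0,0,0],[0,0,0]]]'
```

```text
time_s: 31.95
ee_pos: [0.5862, -0.0257, 0.1574]
ee_rot: [[-1.0, 0.001, -0.0], [0.001, 1.0, 0.0], [0.0, 0.0, -1.0]]
contact_force: [0.6, 0.3, -0.9]
opening: 0.195
grip_force: 39.3
```

```bash
python3 -m jog '[[-1,[0,0.11,0.05],[0,0,0]],[-1,[0,0,0],[0,0,0]],[-1,[0,0,0.05],[0,0,0]],[-1,[0,0,0],[0,0,0]],[-1,[0,0,0],[0,0,0]]]'
```

```text
time_s: 32.45
ee_pos: [0.5862, -0.0246, 0.1564]
ee_rot: [[-1.0, 0.001, -0.0], [0.001, 1.0, 0.0], [0.0, -0.0, -1.0]]
contact_force: [0.5, -0.2, -0.9]
opening: 0.198
grip_force: 39.3
```

```bash
python3 -m jog '[[-1,[0,0,0.05],[0,0,0]],[-1,[0,0,0],[0,0,0]],[-1,[0,0,0],[0,0,0]],[-1,[0,0,0],[0,0,0]],[-1,[0,0,0],[0,0,0]]]'
```

```text
time_s: 32.95
ee_pos: [0.5862, -0.0246, 0.156]
ee_rot: [[-1.0, 0.001, 0.0], [0.001, 1.0, -0.0], [-0.0, -0.0, -1.0]]
contact_force: [0.0, -0.9, 0.0]
opening: 0.199
grip_force: 39.3
```

```bash
python3 -m jog '[[-1,[0,0,0.05],[0,0,0]],[-1,[0,0,0],[0,0,0]],[-1,[0,0,0],[0,0,0]],[-1,[0,0,0],[0,0,0]],[-1,[0,0,0],[0,0,0]]]'
```

```text
time_s: 33.45
ee_pos: [0.5862, -0.0246, 0.1555]
ee_rot: [[-1.0, 0.001, 0.0], [0.001, 1.0, 0.0], [-0.0, 0.0, -1.0]]
contact_force: [-0.0, -0.7, -0.8]
opening: 0.197
grip_force: 39.3
```

```bash
python3 -m jog '[[-1,[0,0,0.04],[0,0,0]],[-1,[0,0,0],[0,0,0]],[-1,[0,0,0],[0,0,0]],[-1,[0,0,0],[0,0,0]],[-1,[0,0,0],[0,0,0]]]'
```

```text
time_s: 33.95
ee_pos: [0.5863, -0.0246, 0.1551]
ee_rot: [[-1.0, 0.001, 0.0], [0.001, 1.0, -0.0], [-0.0, -0.0, -1.0]]
contact_force: [-0.5, -0.4, -1.1]
opening: 0.196
grip_force: 39.2
```

```bash
python3 -m jog '[[-1,[0,0,0.03],[0,0,0]],[-1,[0,0,0],[0,0,0]],[-1,[0,0,0],[0,0,0]],[-1,[0,0,0],[0,0,0]],[-1,[0,0,0],[0,0,0]]]'
```

```text
time_s: 34.45
ee_pos: [0.5863, -0.0246, 0.1549]
ee_rot: [[-1.0, 0.001, 0.0], [0.001, 1.0, -0.0], [-0.0, -0.0, -1.0]]
contact_force: [0.4, -0.0, -0.6]
opening: 0.192
grip_force: 39.2
```

```bash
python3 -m jog '[[-1,[0,0,0.04],[0,0,0]],[-1,[0,0,0],[0,0,0]],[-1,[0,0,0],[0,0,0]],[-1,[0,0,0],[0,0,0]],[-1,[0,0,0],[0,0,0]]]'
```

```text
time_s: 34.95
ee_pos: [0.5864, -0.0246, 0.1548]
ee_rot: [[-1.0, 0.001, 0.0], [0.001, 1.0, -0.0], [-0.0, -0.0, -1.0]]
contact_force: [-1.3, 0.1, 3.7]
opening: 0.193
grip_force: 39.5
```

```bash
python3 -m jog '[[-1,[0,0,0.03],[0,0,0]],[-1,[0,0,0],[0,0,0]],[-1,[0,0,0],[0,0,0]],[-1,[0,0,0],[0,0,0]],[-1,[0,0,0],[0,0,0]]]'
```

```text
time_s: 35.45
ee_pos: [0.5865, -0.0246, 0.1548]
ee_rot: [[-1.0, 0.001, 0.001], [0.001, 1.0, -0.0], [-0.001, -0.0, -1.0]]
contact_force: [-1.8, 0.5, 5.5]
opening: 0.195
grip_force: 39.8
```

```bash
python3 -m jog '[[-0.5,[0,0,0],[0,0,0]],[-0.3,[0,0,0],[0,0,0]],[0.2,[0,0,0],[0,0,0]],[1,[0,0,0],[0,0,0]],[1,[0,0,0],[0,0,0]]]'
python3 -m jog '[[1,[0,0,0],[0,0,0]],[1,[0,0,-1],[0,0,0]],[1,[0,0,-3],[0,0,0]],[1,[0,0,-4],[0,0,0]],[1,[0,0,-1],[0,0,0]]]'
python3 -m jog '[[1,[-1,2,0],[0,0,0]],[1,[-2,3.9,0],[0,0,0]],[1,[-2,3.9,0],[0,0,0]],[1,[-2,3.9,0],[0,0,0]],[1,[-2,3.9,0],[0,0,0]]]'
python3 -m jog '[[1,[-1,2,0],[0,0,0]],[1,[0,0,0],[0,0,0]],[1,[0,0,0],[0,0,0]],[1,[0,0,0],[0,0,0]],[1,[0,0,0],[0,0,0]]]'
python3 - <<'E'
from h import *
c,T=wrist();np.savez("pics/w7.npz",T=T,**c);cv2.imwrite("pics/w7.png",c["frame"][...,::-1])
P=cloud(c,T)
for x,y,lo,hi,r in((.692,.175,.03,.045,.05),):
    m=(P[...,2]>lo)&(P[...,2]<hi)&(np.hypot(P[...,0]-x,P[...,1]-y)<r)
    q=P[m]
    if len(q):print(len(q),q.mean(0),q.min(0),q.max(0),np.median(q[:,2]),cv2.minEnclosingCircle(q[:,:2].astype(np.float32)))
t=vision.camera("top");Q=cloud(t);np.savez("pics/top7.npz",**t)
cv2.imwrite("pics/top7.png",cv2.resize(t["frame"][100:290,70:450,::-1],None,fx=2.1,fy=2.1))
for x,y,lo,hi in((.585,-.0245,.141,.16),(.585,-.0245,.175,.19),(.69,.175,.03,.045)):
    q=Q[(Q[...,2]>lo)&(Q[...,2]<hi)&(np.hypot(Q[...,0]-x,Q[...,1]-y)<.05)];print("top",len(q),len(q) and (q.mean(0),q.min(0),q.max(0)))
print(sensors.sense()["ee_pos"])
E
```

```text
time_s: 35.95
ee_pos: [0.5861, -0.0246, 0.1538]
ee_rot: [[-1.0, 0.001, -0.0], [0.001, 1.0, 0.0], [0.0, 0.0, -1.0]]
contact_force: [0.8, 0.5, 0.0]
opening: 0.843
grip_force: 0.0
time_s: 36.45
ee_pos: [0.5896, -0.025, 0.2502]
ee_rot: [[-1.0, 0.001, 0.01], [0.001, 1.0, -0.001], [-0.01, -0.001, -1.0]]
contact_force: [0.5, -0.7, 0.0]
opening: 0.997
grip_force: 0.0
time_s: 36.95
ee_pos: [0.6769, 0.1527, 0.2443]
ee_rot: [[-1.0, 0.001, 0.0], [0.001, 1.0, -0.0], [-0.0, -0.0, -1.0]]
contact_force: [0.9, -0.4, -0.0]
opening: 1.0
grip_force: 0.0
time_s: 37.45
ee_pos: [0.686, 0.1699, 0.2442]
ee_rot: [[-1.0, 0.002, -0.0], [0.002, 1.0, -0.0], [0.0, -0.0, -1.0]]
contact_force: [0.2, -1.0, 0.0]
opening: 1.0
grip_force: 0.0
1357 [0.69336363 0.17464881 0.03653425] [0.66878713 0.14923621 0.0301412 ] [0.71912657 0.199743   0.03930655] 0.036584457931372216 ((0.6941046714782715, 0.17465274035930634), 0.025916079059243202)
top 436 (array([ 0.58613553, -0.0233192 ,  0.14689515]), array([ 0.55820352, -0.0530301 ,  0.1416339 ]), array([0.61580546, 0.00424324, 0.15335245]))
top 44 (array([ 0.58643353, -0.02336662,  0.1807788 ]), array([ 0.57852949, -0.03016859,  0.17635559]), array([ 0.59493155, -0.01612562,  0.18413573]))
top 62 (array([0.69019264, 0.17328144, 0.0347986 ]), array([0.67261548, 0.15127326, 0.03029049]), array([0.70730291, 0.1994812 , 0.04172736]))
[0.68620783 0.17007469 0.24434673]
```

View pics/w7.png

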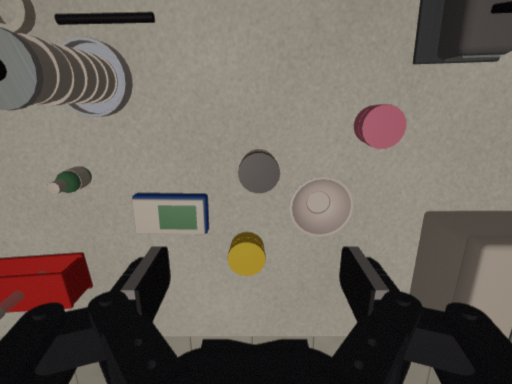

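The cover sits centred on the pile. The pot is at (259,171), which is (0.694,0.1747) in the world, with the bowl at (322,206) and the meter at (170,213) either side. I'll turn the gripper 15° away from the bowl and approach with it part-open.

```bash
python3 -m jog '[[0.65,[0,0,0],[0,0,-0.13]],[0.65,[0,0,0],[0,0,-0.13]],[0.65,[0,0,0],[0,0,0]],[0.65,[0,0,0],[0,0,0]],[0.65,[0,0,0],[0,0,0]]]' 30
python3 -c "
from h import *
print(tool([.6938,.1747,.008]),sensors.sense()['ee_rot'])"
```

```text
time_s: 38.05
ee_pos: [0.6864, 0.171, 0.2442]
ee_rot: [[-0.967, -0.254, 0.0], [-0.254, 0.967, -0.0], [-0.0, -0.0, -1.0]]
contact_force: [-0.5, 0.2, -0.8]
opening: 0.825
grip_force: 0.0
[-0.81  0.17 23.62] [[-9.67147618e-01 -2.54215411e-01  9.63094516e-05]
 [-2.54215412e-01  9.67147623e-01 -1.30979638e-06]
 [-9.28124867e-05 -2.57501134e-05 -9.99999995e-01]]
```

```bash
python3 -m jog '[[0.65,[-0.8,0.16,3],[0,0,0]],[0.65,[0,0,4.8],[0,0,0]],[0.65,[0,0,4.8],[0,0,0]],[0.65,[0,0,4.5],[0,0,0]],[0.65,[0,0,2],[0,0,0]]]'
python3 -m jog '[[0.65,[0,0,1.2],[0,0,0]],[0.65,[0,0,0],[0,0,0]],[0.65,[0,0,0],[0,0,0]],[0.65,[0,0,0],[0,0,0]],[0.65,[0,0,0],[0,0,0]]]'
python3 -c "
from h import *
print(tool([.6938,.1747,.008]))"
```

```text
time_s: 38.55
ee_pos: [0.6895, 0.174, 0.047]
ee_rot: [[-0.967, -0.255, -0.009], [-0.255, 0.967, -0.002], [0.009, 0.001, -1.0]]
contact_force: [-0.4, 0.7, 0.7]
opening: 0.825
grip_force: 0.0
time_s: 39.05
ee_pos: [0.6954, 0.1753, 0.0436]
ee_rot: [[-0.967, -0.256, 0.004], [-0.256, 0.967, 0.001], [-0.004, -0.0, -1.0]]
contact_force: [0.7, 0.4, -0.5]
opening: 0.825
grip_force: 0.0
[ 0.19 -0.01  3.56]
```

```bash
python3 -m jog '[[0.65,[0.15,0,1.5],[0,0,0]],[0.65,[0,0,1.4],[0,0,0]],[0.65,[0,0,0.5],[0,0,0]],[0.65,[0,0,0],[0,0,0]],[0.65,[0,0,0],[0,0,0]]]'
python3 -m jog '[[0.2,[0,0,0],[0,0,0]],[0,[0,0,0],[0,0,0]],[-0.4,[0,0,0],[0,0,0]],[-1,[0,0,0],[0,0,0]],[-1,[0,0,0],[0,0,0]]]'
python3 -c "
from h import *
print(tool([.6938,.1747,.008]))"
```

```text
time_s: 39.55
ee_pos: [0.6919, 0.1744, 0.0063]
ee_rot: [[-0.967, -0.256, -0.001], [-0.256, 0.967, -0.0], [0.001, 0.0, -1.0]]
contact_force: [0.2, -0.9, 0.5]
opening: 0.827
grip_force: 0.0
time_s: 40.05
ee_pos: [0.693, 0.1747, 0.0078]
ee_rot: [[-0.967, -0.256, 0.002], [-0.256, 0.967, 0.0], [-0.002, -0.0, -1.0]]
contact_force: [0.3, 0.4, 2.4]
opening: 0.592
grip_force: 31.5
[-0.08 -0.02 -0.02]
```

```bash
python3 -m jog '[[-1,[0,0,-1],[0,0,0]],[-1,[0,0,-3.5],[0,0,0]],[-1,[0,0,-4.8],[0,0,0]],[-1,[0,0,-4.8],[0,0,0]],[-1,[0,0,-4.8],[0,0,0]]]'
python3 -m jog '[[-1,[0,0,-4.8],[0,0,0]],[-1,[0.5,-0.8,-1],[0,0,0]],[-1,[2.2,-3.6,0],[0,0,0]],[-1,[2.4,-3.9,0],[0,0,0]],[-1,[2.4,-3.9,0],[0,0,0]]]'
python3 -m jog '[[-1,[2.4,-3.9,0],[0,0,0]],[-1,[2.4,-3.9,0],[0,0,0]],[-1,[2.4,-3.9,0],[0,0,0]],[-1,[2.4,-3.9,0],[0,0,0]],[-1,[2.4,-3.9,0],[0,0,0]]]'
python3 -m jog '[[-1,[2.4,-3.9,0],[0,0,0]],[-1,[2.4,-3.9,0],[0,0,0]],[-1,[0.9,-1.6,0],[0,0,0]],[-1,[0,0,0],[0,0,0]],[-1,[0,0,0],[0,0,0]]]'
python3 -m jog '[[-1,[0,0,0],[0,0,0]],[-1,[0,0,0],[0,0,0]],[-1,[0,0,0],[0,0,0]],[-1,[0,0,0],[0,0,0]],[-1,[0,0,0],[0,0,0]]]'
python3 - <<'E'
from h import *
print(sensors.sense()["ee_pos"],tool([.555,-.287,.03]))
c,T=wrist();np.savez("pics/w8.npz",T=T,**c);cv2.imwrite("pics/w8.png",c["frame"][...,::-1])
P=cloud(c,T)
for x,y in((.5645,-.178),(.546,-.396)):
  for lo,hi,r in((.088,.1,.03),(.03,.06,.045)):
    m=(P[...,2]>lo)&(P[...,2]<hi)&(np.hypot(P[...,0]-x,P[...,1]-y)<r)
    q=P[m]
    if len(q)>5:
        A=np.c_[2*q[:,:2],np.ones(len(q))];s=np.linalg.lstsq(A,(q[:,:2]**2).sum(1),rcond=None)[0]
        print(lo,len(q),q.mean(0),q.min(0),q.max(0),"circfit",s[:2],np.sqrt(s[2]+s[0]**2+s[1]**2))
E
```

```text
time_s: 40.55
ee_pos: [0.6915, 0.1744, 0.1978]
ee_rot: [[-0.967, -0.256, -0.001], [-0.256, 0.967, -0.0], [0.001, 0.0, -1.0]]
contact_force: [0.6, -0.6, -0.9]
opening: 0.598
grip_force: 31.5
time_s: 41.05
ee_pos: [0.6494, 0.0362, 0.2532]
ee_rot: [[-0.966, -0.258, -0.002], [-0.258, 0.966, -0.0], [0.002, 0.0, -1.0]]
contact_force: [1.3, -0.8, -1.0]
opening: 0.598
grip_force: 31.6
time_s: 41.55
ee_pos: [0.5831, -0.1834, 0.2531]
ee_rot: [[-0.967, -0.256, -0.002], [-0.256, 0.967, 0.001], [0.002, 0.001, -1.0]]
contact_force: [0.8, 0.3, 0.1]
opening: 0.596
grip_force: 31.6
time_s: 42.05
ee_pos: [0.5535, -0.2867, 0.2533]
ee_rot: [[-0.967, -0.255, -0.001], [-0.255, 0.967, 0.002], [0.0, 0.002, -1.0]]
contact_force: [0.1, 0.2, -1.4]
opening: 0.594
grip_force: 31.6
time_s: 42.55
ee_pos: [0.5543, -0.2868, 0.2542]
ee_rot: [[-0.966, -0.257, 0.0], [-0.257, 0.966, -0.0], [-0.0, -0.0, -1.0]]
contact_force: [-0.8, 0.6, -0.7]
opening: 0.595
grip_force: 31.6
[ 0.5542719  -0.28683124  0.25415583] [-0.06 -0.03 22.42]
0.088 813 [ 0.56239164 -0.18162125  0.09423258] [ 0.54560035 -0.19821213  0.08818825] [ 0.58085284 -0.16301826  0.09658709] circfit [ 0.56269138 -0.1813342 ] 0.012794411724541608
0.03 383 [ 0.549734   -0.20062507  0.04645462] [ 0.53305418 -0.21092103  0.03017062] [ 0.58669546 -0.16854393  0.05996672] circfit [ 0.56350631 -0.18032906] 0.030033750507266806
0.088 977 [ 0.54428303 -0.39835707  0.09432427] [ 0.52749193 -0.41684013  0.0881791 ] [ 0.56233319 -0.38116222  0.09669787] circfit [ 0.54454777 -0.39849861] 0.012662927312567629
0.03 311 [ 0.52982139 -0.379945    0.0462383 ] [ 0.514742   -0.41417392  0.03020935] [ 0.56579451 -0.36879859  0.05986635] circfit [ 0.54518282 -0.39929684] 0.03006206048565232
```

View pics/w8.png

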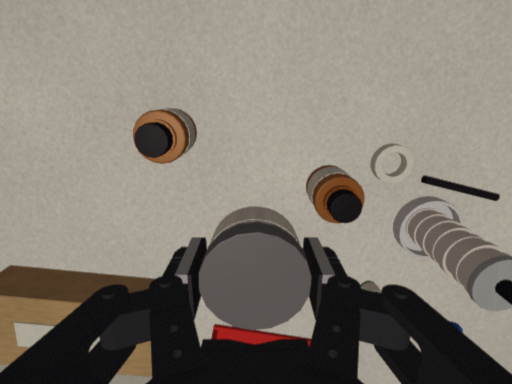

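The held pot is at (255,265) and the bottles at (165,137) and (335,195). Circle fits give (0.5633,-0.1807) and (0.5450,-0.3990), so the midpoint is (0.5542,-0.2898). I'll set the pot down there.

```bash
python3 -m jog '[[-1,[0.16,-0.29,3],[0,0,0]],[-1,[0,0,4.8],[0,0,0]],[-1,[0,0,4.8],[0,0,0]],[-1,[0,0,4.8],[0,0,0]],[-1,[0,0,3.8],[0,0,0]]]'
python3 -m jog '[[-1,[0,0,1.8],[0,0,0]],[-1,[0,0,0.6],[0,0,0]],[-1,[0,0,0],[0,0,0]],[-1,[0,0,0],[0,0,0]],[-1,[0,0,0],[0,0,0]]]'
python3 -c "
from h import *
print(tool([.5535,-.290,.008]))"
```

```text
time_s: 43.1
ee_pos: [0.552, -0.2898, 0.0393]
ee_rot: [[-0.967, -0.256, -0.002], [-0.256, 0.967, 0.001], [0.002, 0.002, -1.0]]
contact_force: [-0.1, 0.6, -0.6]
opening: 0.6
grip_force: 31.6
time_s: 43.6
ee_pos: [0.5553, -0.2918, 0.0208]
ee_rot: [[-0.967, -0.256, 0.004], [-0.256, 0.967, -0.003], [-0.003, -0.004, -1.0]]
contact_force: [-0.3, -0.8, -1.3]
opening: 0.597
grip_force: 31.6
[0.13 0.22 1.28]
```

```bash
python3 -m jog '[[-1,[0.13,0.2,0.5],[0,0,0]],[-1,[0,0,0.4],[0,0,0]],[-1,[0,0,0],[0,0,0]],[-1,[0,0,0],[0,0,0]],[-1,[0,0,0],[0,0,0]]]'
python3 -m jog '[[-1,[0,0,0.1],[0,0,0]],[-1,[0,0,0.1],[0,0,0]],[-1,[0,0,0],[0,0,0]],[-1,[0,0,0],[0,0,0]],[-1,[0,0,0],[0,0,0]]]'
python3 -c "
from h import *
print(tool([.5535,-.290,.008]))"
```

```text
time_s: 44.1
ee_pos: [0.5515, -0.289, 0.0091]
ee_rot: [[-0.967, -0.256, -0.0], [-0.256, 0.967, -0.0], [0.0, -0.0, -1.0]]
contact_force: [-0.9, -0.7, -0.6]
opening: 0.6
grip_force: 31.6
time_s: 44.6
ee_pos: [0.5516, -0.2891, 0.0078]
ee_rot: [[-0.967, -0.256, 0.0], [-0.256, 0.967, -0.0], [-0.0, -0.0, -1.0]]
contact_force: [-2.1, 1.3, 6.1]
opening: 0.599
grip_force: 32.0
[-0.16 -0.14 -0.02]
```

```bash
python3 -m jog '[[-1,[0,0,0.1],[0,0,0]],[-1,[0,0,0],[0,0,0]],[-1,[0,0,0],[0,0,0]],[-1,[0,0,0],[0,0,0]],[-1,[0,0,0],[0,0,0]]]'
```

```text
time_s: 45.1
ee_pos: [0.5517, -0.2891, 0.0077]
ee_rot: [[-0.967, -0.256, -0.0], [-0.256, 0.967, -0.0], [0.0, 0.0, -1.0]]
contact_force: [-4.3, 2.2, 10.8]
opening: 0.594
grip_force: 32.4
```

Contact came 2 mm off target in x, so I'll lift a little, correct, and lower again.

```bash
python3 -m jog '[[-1,[0,0,-0.4],[0,0,0]],[-1,[-0.16,-0.13,0],[0,0,0]],[-1,[0,0,0],[0,0,0]],[-1,[0,0,0],[0,0,0]],[-1,[0,0,0],[0,0,0]]]'
python3 -m jog '[[-1,[0,0,0.1],[0,0,0]],[-1,[0,0,0.05],[0,0,0]],[-1,[0,0,0],[0,0,0]],[-1,[0,0,0],[0,0,0]],[-1,[0,0,0],[0,0,0]]]'
```

```text
time_s: 45.6
ee_pos: [0.553, -0.2896, 0.0095]
ee_rot: [[-0.967, -0.256, -0.001], [-0.256, 0.967, 0.0], [0.001, 0.001, -1.0]]
contact_force: [-0.7, 0.2, -0.5]
opening: 0.597
grip_force: 31.7
time_s: 46.1
ee_pos: [0.5534, -0.2898, 0.0086]
ee_rot: [[-0.967, -0.256, 0.0], [-0.256, 0.967, -0.0], [-0.0, -0.0, -1.0]]
contact_force: [0.6, 0.7, -0.6]
opening: 0.596
grip_force: 31.7
```

```bash
python3 -m jog '[[-1,[0,0,0.08],[0,0,0]],[-1,[0,0,0],[0,0,0]],[-1,[0,0,0],[0,0,0]],[-1,[0,0,0],[0,0,0]],[-1,[0,0,0],[0,0,0]]]'
```

```text
time_s: 46.6
ee_pos: [0.5534, -0.2898, 0.0078]
ee_rot: [[-0.967, -0.256, 0.0], [-0.256, 0.967, -0.0], [-0.0, -0.0, -1.0]]
contact_force: [-0.6, -0.9, -0.5]
opening: 0.593
grip_force: 31.7
```

```bash
python3 -m jog '[[-1,[0,0,0.05],[0,0,0]],[-1,[0,0,0],[0,0,0]],[-1,[0,0,0],[0,0,0]],[-1,[0,0,0],[0,0,0]],[-1,[0,0,0],[0,0,0]]]'
```

```text
time_s: 47.1
ee_pos: [0.5534, -0.2899, 0.0078]
ee_rot: [[-0.967, -0.256, 0.0], [-0.256, 0.967, -0.0], [-0.0, -0.0, -1.0]]
contact_force: [-2.2, 1.3, 5.4]
opening: 0.594
grip_force: 31.9
```

```bash
python3 -m jog '[[0.3,[0,0,0],[0,0,0]],[0.5,[0,0,0],[0,0,0]],[0.65,[0,0,0],[0,0,0]],[0.65,[0,0,0],[0,0,0]],[0.65,[0,0,0],[0,0,0]]]'
python3 -m jog '[[0.65,[0,0,-1.5],[0,0,0]],[0.65,[0,0,-4],[0,0,0]],[0.65,[0,0,-4.8],[0,0,0]],[0.65,[0,0,-4.8],[0,0,0]],[0.65,[0,0,-4.8],[0,0,0]]]'
python3 -m jog '[[0.65,[0,0,-4.3],[0,0,0]],[0.65,[0,0,0],[0,0,0.13]],[0.65,[0,0,0],[0,0,0.13]],[0.65,[0,0,0],[0,0,0]],[0.65,[0,0,0],[0,0,0]]]'
python3 - <<'E'
from h import *
s=sensors.sense();print(s["ee_pos"],np.round(s["ee_rot"],3).tolist())
c,T=wrist();np.savez("pics/w9.npz",T=T,**c);P=cloud(c,T)
for x,y,lo,hi,r in((.554,-.29,.03,.045,.05),(.5633,-.1807,.088,.1,.03),(.545,-.399,.088,.1,.03)):
    q=P[(P[...,2]>lo)&(P[...,2]<hi)&(np.hypot(P[...,0]-x,P[...,1]-y)<r)]
    if len(q):print(len(q),q.mean(0),(q.min(0)+q.max(0))/2,cv2.minEnclosingCircle(q[:,:2].astype(np.float32)))
t=dict(np.load("pics/top0.npz"));Q=cloud(t)
q=Q[(Q[...,0]>.4)&(Q[...,0]<.6)&(Q[...,1]>.28)&(Q[...,1]<.48)]
for lo,hi in((.138,.16),(.12,.138),(.1,.12),(.065,.1),(.045,.062),(.004,.04)):
    w=q[(q[:,2]>lo)&(q[:,2]<hi)]
    if len(w)>3:print(lo,hi,len(w),w.mean(0).round(3),w.min(0).round(3),w.max(0).round(3))
E
```

```text
time_s: 47.6
ee_pos: [0.5532, -0.2897, 0.007]
ee_rot: [[-0.967, -0.256, -0.0], [-0.256, 0.967, 0.0], [0.0, 0.0, -1.0]]
contact_force: [-0.5, 0.2, -0.2]
opening: 0.821
grip_force: 0.0
time_s: 48.1
ee_pos: [0.5532, -0.2897, 0.2094]
ee_rot: [[-0.967, -0.256, 0.001], [-0.256, 0.967, -0.001], [-0.001, -0.001, -1.0]]
contact_force: [0.1, -0.6, -0.6]
opening: 0.825
grip_force: 0.0
time_s: 48.6
ee_pos: [0.5532, -0.2897, 0.2498]
ee_rot: [[-1.0, -0.002, 0.0], [-0.002, 1.0, -0.0], [-0.0, -0.0, -1.0]]
contact_force: [-0.2, -0.3, 0.2]
opening: 0.823
grip_force: 0.0
[ 0.55316837 -0.28969478  0.24980934] [[-1.0, -0.002, 0.0], [-0.002, 1.0, -0.0], [-0.0, -0.0, -1.0]]
1341 [ 0.55409711 -0.28954275  0.0364995 ] [ 0.55483953 -0.28985253  0.03440774] ((0.5549631118774414, -0.2895662188529968), 0.025966480374336243)
891 [ 0.56237767 -0.18134798  0.09424358] [ 0.56332369 -0.18053139  0.09237645] ((0.5635443925857544, -0.18047557771205902), 0.018186936154961586)
931 [ 0.54422372 -0.39811969  0.09426093] [ 0.54485992 -0.39885369  0.09262877] ((0.5450038313865662, -0.3990349769592285), 0.018013348802924156)
0.138 0.16 146 [0.502 0.407 0.147] [0.489 0.392 0.138] [0.537 0.423 0.154]
0.12 0.138 72 [0.522 0.403 0.132] [0.489 0.392 0.12 ] [0.539 0.42  0.138]
0.1 0.12 42 [0.514 0.399 0.111] [0.49  0.392 0.102] [0.537 0.417 0.12 ]
0.065 0.1 79 [0.513 0.399 0.084] [0.49  0.386 0.065] [0.542 0.419 0.1  ]
0.045 0.062 772 [0.507 0.403 0.056] [0.45  0.373 0.045] [0.565 0.439 0.062]
0.004 0.04 996 [0.484 0.37  0.013] [0.402 0.281 0.004] [0.598 0.48  0.04 ]
```

The pot is at the midpoint to within 1 mm. Next, the scanner: move over it to see the trigger.

```bash
python3 -m jog '[[1,[0,2.5,-1],[0,0,0]],[1,[0,4.9,0],[0,0,0]],[1,[0,4.9,0],[0,0,0]],[1,[0,4.9,0],[0,0,0]],[1,[0,4.9,0],[0,0,0]]]'
python3 -m jog '[[1,[0,4.9,0],[0,0,0]],[1,[0,4.9,0],[0,0,0]],[1,[0,4.9,0],[0,0,0]],[1,[0,4.9,0],[0,0,0]],[1,[0,4.9,0],[0,0,0]]]'
python3 -m jog '[[1,[0,4.9,0],[0,0,0]],[1,[0,4.9,0],[0,0,0]],[1,[0,4.9,0],[0,0,0]],[1,[0,4.9,0],[0,0,0]],[1,[0,2.8,0],[0,0,0]]]'
python3 -m jog '[[1,[0,0,0],[0,0,0]],[1,[0,0,0],[0,0,0]],[1,[0,0,0],[0,0,0]],[1,[0,0,0],[0,0,0]],[1,[0,0,0],[0,0,0]]]'
python3 - <<'E'
from h import *
c,T=wrist();np.savez("pics/w10.npz",T=T,**c);cv2.imwrite("pics/w10.png",c["frame"][...,::-1])
P=cloud(c,T);q=P[(P[...,0]>.4)&(P[...,0]<.6)&(P[...,1]>.28)&(P[...,1]<.48)]
for lo,hi in((.143,.16),(.12,.142),(.1,.12),(.065,.1),(.045,.062)):
    w=q[(q[:,2]>lo)&(q[:,2]<hi)]
    if len(w)>3:print(lo,hi,len(w),w.mean(0).round(3),w.min(0).round(3),w.max(0).round(3),cv2.minAreaRect((w[:,:2]*1000).astype(np.float32)))
E
```

```text
time_s: 49.15
ee_pos: [0.553, -0.0671, 0.259]
ee_rot: [[-1.0, -0.0, -0.0], [-0.0, 1.0, 0.0], [0.0, 0.0, -1.0]]
contact_force: [0.9, 0.7, 0.9]
opening: 1.002
grip_force: 0.0
time_s: 49.65
ee_pos: [0.5532, 0.1781, 0.2591]
ee_rot: [[-1.0, -0.001, -0.0], [-0.001, 1.0, -0.0], [0.0, -0.0, -1.0]]
contact_force: [0.1, -0.7, -0.2]
opening: 0.999
grip_force: 0.0
time_s: 50.15
ee_pos: [0.5529, 0.404, 0.2586]
ee_rot: [[-1.0, -0.004, -0.001], [-0.004, 1.0, 0.001], [0.001, 0.001, -1.0]]
contact_force: [-0.3, -0.0, 0.1]
opening: 1.001
grip_force: 0.0
time_s: 50.65
ee_pos: [0.5542, 0.3989, 0.2595]
ee_rot: [[-1.0, 0.002, 0.0], [0.002, 1.0, -0.0], [-0.0, -0.0, -1.0]]
contact_force: [-0.2, 0.0, 0.1]
opening: 1.002
grip_force: 0.0
0.143 0.16 1073 [0.501 0.408 0.149] [0.488 0.392 0.143] [0.515 0.423 0.152] ((501.6717529296875, 407.5989685058594), (26.180404663085938, 31.23967170715332), 1.2242438793182373)
0.12 0.142 376 [0.528 0.408 0.134] [0.488 0.392 0.12 ] [0.54  0.42  0.142] ((514.1922607421875, 405.779541015625), (52.37688446044922, 26.60944366455078), 1.433882713317871)
0.1 0.12 167 [0.523 0.408 0.111] [0.488 0.393 0.1  ] [0.531 0.421 0.12 ] ((509.19720458984375, 408.19586181640625), (42.782981872558594, 27.46117401123047), 3.0330774784088135)
0.065 0.1 134 [0.518 0.408 0.091] [0.488 0.394 0.066] [0.528 0.421 0.1  ] ((507.59027099609375, 408.42181396484375), (39.47776412963867, 27.412410736083984), 2.7593672275543213)
0.045 0.062 3258 [0.495 0.406 0.057] [0.449 0.373 0.045] [0.566 0.441 0.061] ((507.3805236816406, 407.1593933105469), (116.98140716552734, 68.26968383789062), 0.6966557502746582)
```

View pics/w10.png

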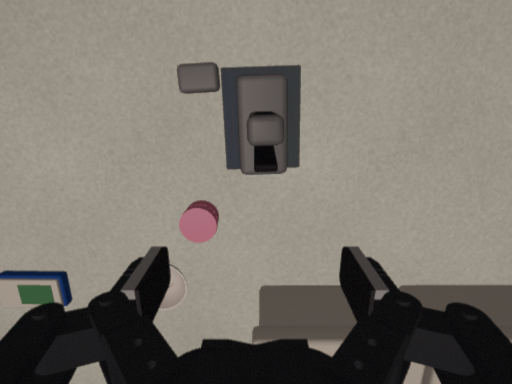

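The grip's top is at (265,128), which is (0.5017,0.4076) in the world and nearly axis-aligned. The trigger is in front of it toward +x, at (265,157), with its outer face at about x = 0.538. I need the fingers closing along x, so I'll turn 90° at height.

```bash
python3 -c "
from h import *
print(np.round(sensors.sense()['qpos'],1))"
python3 -m jog '[[1,[0,0,0],[0,0,-0.143]],[1,[0,0,0],[0,0,-0.143]],[1,[0,0,0],[0,0,-0.143]],[1,[0,0,0],[0,0,-0.143]],[1,[0,0,0],[0,0,-0.143]]]' 30
python3 -m jog '[[1,[0,0,0],[0,0,-0.143]],[1,[0,0,0],[0,0,-0.143]],[1,[0,0,0],[0,0,-0.143]],[1,[0,0,0],[0,0,-0.143]],[1,[0,0,0],[0,0,-0.143]]]'
python3 -m jog '[[1,[0,0,0],[0,0,-0.143]],[1,[0,0,0],[0,0,0]],[1,[0,0,0],[0,0,0]],[1,[0,0,0],[0,0,0]],[1,[0,0,0],[0,0,0]]]'
python3 -c "
from h import *
s=sensors.sense();print(np.round(s['qpos'],1),np.round(s['ee_rot'],3).tolist(),tool([.5067,.4076,.1]))"
```

```text
[ 32.1  22.7  83.5  -0.   73.8 -57.8]
time_s: 51.2
ee_pos: [0.5541, 0.3996, 0.2595]
ee_rot: [[-0.752, -0.659, 0.0], [-0.659, 0.752, 0.0], [-0.0, -0.0, -1.0]]
contact_force: [0.0, -0.8, -0.7]
opening: 0.998
grip_force: 0.0
time_s: 51.7
ee_pos: [0.5541, 0.3996, 0.2595]
ee_rot: [[-0.136, -0.991, 0.0], [-0.991, 0.136, 0.0], [-0.0, -0.0, -1.0]]
contact_force: [0.1, -0.1, 0.9]
opening: 1.001
grip_force: 0.0
time_s: 52.2
ee_pos: [0.5539, 0.4001, 0.2593]
ee_rot: [[0.0, -1.0, 0.0], [-1.0, -0.0, 0.0], [-0.0, -0.0, -1.0]]
contact_force: [-0.2, -1.1, 0.2]
opening: 0.999
grip_force: 0.0
[  32.2   22.8   83.4    0.    73.8 -147.8] [[0.0, -1.0, 0.0], [-1.0, -0.0, 0.0], [-0.0, -0.0, -1.0]] [-0.75  4.72 15.93]
```

```bash
python3 -m jog '[[1,[-0.75,2.4,0],[0,0,0]],[1,[0,2.3,0],[0,0,0]],[1,[0,0,0],[0,0,0]],[1,[0,0,0],[0,0,0]],[1,[0,0,0],[0,0,0]]]'
python3 -m jog '[[1,[0,0,2],[0,0,0]],[1,[0,0,2],[0,0,0]],[1,[0,0,2],[0,0,0]],[1,[0,0,0],[0,0,0]],[1,[0,0,0],[0,0,0]]]'
python3 -c "
from h import *
print(tool([.5067,.4076,.1]))"
```

```text
time_s: 52.7
ee_pos: [0.5078, 0.4077, 0.2595]
ee_rot: [[0.001, -1.0, 0.001], [-1.0, -0.001, 0.0], [-0.0, -0.001, -1.0]]
contact_force: [0.0, 0.1, 0.9]
opening: 1.0
grip_force: 0.0
time_s: 53.2
ee_pos: [0.5074, 0.4074, 0.199]
ee_rot: [[0.001, -1.0, -0.0], [-1.0, -0.001, -0.0], [0.0, 0.0, -1.0]]
contact_force: [0.1, 0.0, 0.3]
opening: 1.002
grip_force: 0.0
[-0.03  0.07  9.9 ]
```

```bash
python3 -m jog '[[1,[0,0.07,1.5],[0,0,0]],[1,[0,0,2],[0,0,0]],[1,[0,0,2],[0,0,0]],[1,[0,0,2],[0,0,0]],[1,[0,0,1.2],[0,0,0]]]'
python3 -m jog '[[1,[0,0,0.6],[0,0,0]],[1,[0,0,0.5],[0,0,0]],[1,[0,0,0],[0,0,0]],[1,[0,0,0],[0,0,0]],[1,[0,0,0],[0,0,0]]]'
python3 -c "
from h import *
print(tool([.5067,.4076,.1]))"
```

```text
time_s: 53.7
ee_pos: [0.5058, 0.4073, 0.1109]
ee_rot: [[0.001, -1.0, -0.001], [-1.0, -0.001, -0.001], [0.001, 0.001, -1.0]]
contact_force: [0.2, 0.8, -0.7]
opening: 1.001
grip_force: 0.0
time_s: 54.2
ee_pos: [0.5068, 0.4081, 0.1023]
ee_rot: [[0.001, -1.0, 0.002], [-1.0, -0.001, 0.001], [-0.001, -0.002, -1.0]]
contact_force: [0.5, 0.2, 0.2]
opening: 0.998
grip_force: 0.0
[0.05 0.01 0.23]
```

```bash
python3 -m jog '[[0.4,[0,0,0],[0,0,0]],[0.2,[0,0,0],[0,0,0]],[0,[0,0,0],[0,0,0]],[-0.3,[0,0,0],[0,0,0]],[-1,[0,0,0],[0,0,0]]]' 25
python3 -m jog '[[-1,[0,0,0],[0,0,0]],[-1,[0,0,0],[0,0,0]],[-1,[0,0,0],[0,0,0]],[-1,[0,0,0],[0,0,0]],[-1,[0,0,0],[0,0,0]]]'
python3 -m jog '[[-1,[0,0,0],[0,0,0]],[-1,[0,0,0],[0,0,0]],[-1,[0,0,0],[0,0,0]],[-1,[0,0,0],[0,0,0]],[-1,[0,0,0],[0,0,0]]]'
```

```text
time_s: 54.7
ee_pos: [0.5075, 0.4085, 0.1038]
ee_rot: [[0.003, -1.0, 0.003], [-1.0, -0.003, 0.001], [-0.001, -0.003, -1.0]]
contact_force: [-0.1, -0.1, 7.9]
opening: 0.426
grip_force: 27.4
time_s: 55.2
ee_pos: [0.5075, 0.4085, 0.1038]
ee_rot: [[0.003, -1.0, 0.004], [-1.0, -0.003, 0.001], [-0.001, -0.004, -1.0]]
contact_force: [-0.6, -2.6, 8.0]
opening: 0.426
grip_force: 27.2
time_s: 55.7
ee_pos: [0.5075, 0.4085, 0.1038]
ee_rot: [[0.003, -1.0, 0.003], [-1.0, -0.003, 0.001], [-0.001, -0.003, -1.0]]
contact_force: [-0.7, -1.0, 8.0]
opening: 0.43
grip_force: 27.2
```

The opening of 0.427 is about 37.5 mm, consistent with a full squeeze. I'll raise the force to confirm it is on its stop, hold, then release.

```bash
python3 -m jog '[[-1,[0,0,0],[0,0,0]],[-1,[0,0,0],[0,0,0]],[-1,[0,0,0],[0,0,0]],[-1,[0,0,0],[0,0,0]],[-1,[0,0,0],[0,0,0]]]' 45
python3 -m jog '[[-1,[0,0,0],[0,0,0]],[-1,[0,0,0],[0,0,0]],[-1,[0,0,0],[0,0,0]],[-1,[0,0,0],[0,0,0]],[-1,[0,0,0],[0,0,0]]]'
python3 - <<'E'
from h import *
c,T=wrist();cv2.imwrite("pics/w11.png",c["frame"][...,::-1])
P=cloud(c,T);print(np.nanmean(P[...,2]))
E
```

```text
time_s: 56.2
ee_pos: [0.5072, 0.4085, 0.1039]
ee_rot: [[0.004, -1.0, 0.003], [-1.0, -0.004, 0.001], [-0.001, -0.003, -1.0]]
contact_force: [-2.7, -1.0, 9.0]
opening: 0.419
grip_force: 45.4
time_s: 56.7
ee_pos: [0.5073, 0.4085, 0.1039]
ee_rot: [[0.004, -1.0, 0.003], [-1.0, -0.004, 0.001], [-0.001, -0.003, -1.0]]
contact_force: [-2.8, -1.9, 8.2]
opening: 0.421
grip_force: 45.4
0.04224725378842938
```

View pics/w11.png

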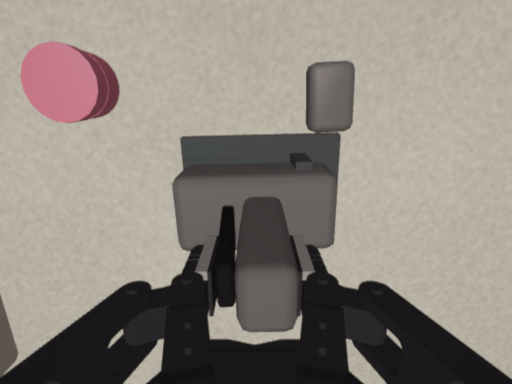

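The trigger at (227,255) is pressed in beside the grip at (268,265) by the left finger, and extra force barely moves it, so it is on its stop. Release, wait, then rise clear.

```bash
python3 -m jog '[[0,[0,0,0],[0,0,0]],[0.4,[0,0,0],[0,0,0]],[1,[0,0,0],[0,0,0]],[1,[0,0,0],[0,0,0]],[1,[0,0,0],[0,0,0]]]'
python3 -m jog '[[1,[0,0,-1.5],[0,0,0]],[1,[0,0,-2],[0,0,0]],[1,[0,0,-3],[0,0,0]],[1,[0,0,-3],[0,0,0]],[1,[0,0,-3],[0,0,0]]]'
python3 -m jog '[[1,[0,0,-3],[0,0,0]],[1,[0,0,0],[0,0,0]],[1,[0,0,0],[0,0,0]],[1,[0,0,0],[0,0,0]],[1,[0,0,0],[0,0,0]]]'
python3 - <<'E'
from h import *
t=vision.camera("top");Q=cloud(t);R=cloud(dict(np.load("pics/top0.npz")))
for n,x,y,lo,hi in(("cover",.585,-.0245,.141,.16),("pot",.555,-.29,.03,.045),("trig",.53,.407,.125,.142)):
    q=Q[(Q[...,2]>lo)&(Q[...,2]<hi)&(np.hypot(Q[...,0]-x,Q[...,1]-y)<.05)];print(n,len(q),len(q) and (q.mean(0),q.max(0)))
cv2.imwrite("pics/top_end.png",cv2.resize(t["frame"][90:290,60:450,::-1],None,fx=2,fy=2))
E
```

```text
time_s: 57.25
ee_pos: [0.5049, 0.4072, 0.1005]
ee_rot: [[0.001, -1.0, -0.003], [-1.0, -0.001, -0.001], [0.001, 0.003, -1.0]]
contact_force: [0.1, -0.4, -0.5]
opening: 0.998
grip_force: 0.0
time_s: 57.75
ee_pos: [0.5058, 0.4077, 0.2286]
ee_rot: [[0.001, -1.0, -0.0], [-1.0, -0.001, 0.0], [-0.0, 0.0, -1.0]]
contact_force: [0.7, -0.1, -0.1]
opening: 0.998
grip_force: 0.0
time_s: 58.25
ee_pos: [0.5051, 0.407, 0.2543]
ee_rot: [[0.001, -1.0, -0.003], [-1.0, -0.001, -0.002], [0.002, 0.003, -1.0]]
contact_force: [-0.0, -0.0, -0.3]
opening: 1.002
grip_force: 0.0
cover 434 (array([ 0.58604805, -0.02333578,  0.14688986]), array([0.61585707, 0.00421201, 0.15385678]))
pot 300 (array([ 0.55529394, -0.28772727,  0.03515407]), array([ 0.58084257, -0.26249714,  0.04382406]))
trig 72 (array([0.5200808 , 0.40356056, 0.1347954 ]), array([0.5393847 , 0.4194897 , 0.14197227]))
```

View pics/top_end.png

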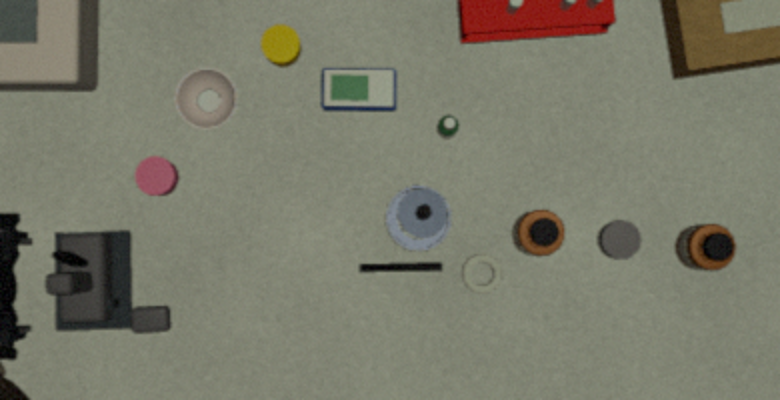

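The cover at (423,212) is on the pile, the pot at (620,240) stands between the bottles at (541,232) and (711,246), and the trigger has sprung back (max x 0.539). Nothing else has moved, so I'm handing in.

```bash
python3 -c "
from cell import env
print(env.hand_in())"
```

```text
the job is handed in; nothing more can be done
None
```

The job is handed in: all three dishes and the cover are on the pile, the pot stands within about 1 mm of midway between the bottles, and the scanner trigger was squeezed to its stop, held about 2 s and released; `hand_in()` gave no verdict.

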